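# Fetch the clamp jaw from the yellow-lidded compartment into its cradle

### The arm

A 6-joint arm with a two-finger parallel gripper is mounted at the origin on a cart in front of the work surface, level with it; the furniture and walls round the work are solid. World frame = base frame: x ahead of the robot, y to its left, z up, the work surface at z = 0. Lengths are in mm, angles in degrees, forces in N, time in s.
With the tool pointing down it reaches from about 350 to 850 mm from the base axis. Payload 8.1 kg.
Tool frame: the origin (TCP) lies midway between the tips of the shut fingers; the grasp point (between the pads) lies hold_point_z behind it (hold_point_z is the distance from the TCP to the grasp point, in mm); z points along the fingers, x is the direction in which the jaws open and shut, and the axes are right-handed (so a half turn about z gives the same grasp; the last joint's range is limited). The gripper opens to 85 mm and grips with 20 to 120 N. Pads are 22 mm wide; open, the fingers measure 114 mm over their backs; the gripper's body (76 mm by 85 mm) begins 54 mm behind the grasp point. The pads swing forward as they close: fully open they stand 13 mm farther back than shut.
Start: joints at [64.721, 7.471, 85.268, -0, 87.261, -4.893], TCP at [208.983, 562.433, 200.192] pointing down, gripper open.
Joint ranges: [-169.43, 169.43], [-51.17, 129.36], [1.28, 143.12], [-76.62, 256.62], [0, 156.53], [-152.29, 152.29]. Speed limits (degrees/s): [136.94, 136.94, 159.86, 180, 180, 180].

### API

Orientations are given as [roll, pitch, yaw] about the fixed x, y, z axes, in that order (R = Rz(yaw) Ry(pitch) Rx(roll)).
In Python, from bench import * gives the robot as it stands.
- The arm moves only by the shell command python3 -m pendant 'ROWS' [OPENING] [FORCE]. ROWS is JSON, a list that holds one entry, the list of rows, each a list of 4 numbers: the shift along the tool's x, y, z normalised to -1 to 1, where 1 is 0.02 m, then the turn about the tool's z normalised to -1 to 1, where 1 is 0.08 rad. A call has exactly 10 rows; each row shifts and turns the pose as measured when the row begins, along the tool's axes as they then stand; what a row does not reach is not made up. A row lasts 1/12 s, in which the tool goes at most 41.7 mm and 7.16 degrees, less where a joint would pass 70% of its speed; a pose out of reach is approached as far as the arm can. A call with a number of a shift or a turn outside -1 to 1 is refused whole. A call with a gripper value outside its range is refused whole. OPENING is the gripper's target within -1 to 1 (fully open at 1, half-way at 0, shut at -1), set as the call begins (- or left out, the last holds). The fingers move at their own pace and stop on an object; FORCE is the grip in N (left out, the last holds). Time passes only in rows, so rows that do not move let the fingers close, or fill a call up. It gives the time, the measured TCP pose, the force and the opening at its end, in the units of the state.
- sense(): the state, without advancing time (a new reading comes with each control period).
- snapshot(name): name is "scene" or "top" or "wrist"; returns the picture (480x640x3 uint8, red, green, blue); there is no depth.
- calibration(name): a dict with "mtx" (3x3 intrinsics, pixels), "world_to_cam" (4x4, takes a point from world to camera coordinates); the wrist camera has in their place "hand_eye" (4x4, takes a point from camera to tool coordinates, whose origin is the TCP and whose axes are the tool frame's). Camera axes: x right, y down, z forward; pixel columns grow to the right and rows downward; lengths in mm; the calibration is good to about 2 mm. The wrist camera is an equidistant fisheye: a pixel r from the principal point sees the ray r / f radians off the axis. A picture is of the moment at which its call begins: read the wrist's pose just before it. calibration takes no time and is no camera call.
- hand_in(): hands the job in, once; it reports no verdict.
The state is a dict: "time": time; "joint_pos": joint angles; "qd": joint speeds; "joint_efforts": joint torques, N m; "tool_pos": TCP position; "tcp_rot": TCP orientation; "ft_force": force on the tool from outside, world axes, zero at the start; "wrist_torque": the same for the moment, N m; "finger_gap": finger opening in mm.
Only numpy, scipy, OpenCV 4.12 (cv2) and the standard library are available. Lean on these libraries where they do the work, as an engineer would, in place of code of your own. Each camera call takes 0.05 s, during which the arm holds its last target.

### The job

Open only the yellow-lidded compartment in the row, take out the steel clamp jaw and set it down, without dropping it, fully home and centred along the channel of the blue-walled cradle, lengthwise between the walls with its grooved top still up. The compartment leaves room for fingers only at the jaw's long sides and the cradle only at its ends, so put the jaw down on a clear bit of table and take it again the other way. Leave the yellow lid open, the other lids shut and everything else on the table undisturbed.

Things in the scene. Friction and masses are not known exactly. Their poses are not given: they have to be found in the camera images.
- jaw_center (a point): centre of the clamp jaw: a steel block 56 (own x) x 22 (own y) x 34 mm high, about 0.28 kg, identical end for end, dark grooves and two holes on top. At the start it stands on the floor of the yellow-lidded compartment, its length along the compartment's x, about 8 mm free at each end and 27 mm on each long side.
- seat (a point): where the jaw's centre must come: the middle of the cradle's channel, 25 mm above the table (the channel's floor is 8 mm above the table); own x runs along the channel. The seated jaw stands out 5 mm beyond the walls at each end.
- cradle: fixed cradle, origin on the table under its middle: an aluminium base plate 70 (own x) x 90 x 8 mm with two blue guide walls along own x, 46 mm long, inner faces 29 mm apart, tops 59 mm above the table (the top 5 mm widen to 36 mm as a lead-in). The channel is open at both ends along own x. Each wall with its foot reaches 38 mm out in own y.
- rack: fixed steel tray 94 x 350 x 8 mm, origin under its middle, on the table; along own y stand four grey compartments 84 mm apart, order varying, each 78 (x) x 82 mm outside, 72 x 76 mm inside, walls 3 mm, rim 53 mm and inner floor 11 mm above the table. Own -x is the front, with the knobs.
- lid_yellow_knob (a point): centre of the yellow lid's pull knob: a round barrel 14 mm in diameter, 16 mm long along the rack's y (flat ends), on a neck 10 mm wide whose other end is the lid's front edge, 30 mm behind the knob's centre. 57 mm above the table when shut. It swings with the lid (its axes too).
- lid_yellow_hinge (a point): middle of the yellow lid's hinge line (along the rack's y), at the rear rim of its compartment, 53.5 mm above the table; the knob's centre is 109 mm in front of and 3 mm above it when shut. The compartment's middle is 39 mm in front of it.
- lid_yellow (a joint): angle of the yellow lid in rad: 0 shut, grows as the knob swings up and back over the hinge, 2.6 at its stop, leaning far back. A light free hinge (lid 60 g): let go before upright (1.57) it falls shut, let go past upright it falls open to its stop by itself.
- lid_red_knob (a point): centre of the red lid's pull knob, shaped as the yellow one.
- lid_red (a joint): angle of the red lid, as for the yellow one; shut at the start.
- lid_blue_knob (a point): centre of the blue lid's pull knob, shaped as the yellow one.
- lid_blue (a joint): angle of the blue lid, as for the yellow one; shut at the start.
- lid_white_knob (a point): centre of the white lid's pull knob, shaped as the yellow one.
- lid_white (a joint): angle of the white lid, as for the yellow one; shut at the start.
- micrometer_mid (a point): bystander: middle (half-way up) of the outside micrometer lying flat, 58 x 147 x 17 mm; its axes are those of the given sizes.
- hex_key_mid (a point): bystander: middle (half-way up) of the small hex key lying flat, 29 x 80 x 5 mm; its axes are those of the given sizes.
- ring_gauge_mid (a point): bystander: middle (half-way up) of the steel ring lying flat, 52 mm across, 14 mm high; its axes are those of the given sizes.
- weight_0_mid (a point): bystander: middle (half-way up) of the steel weight with a neck, 44 mm across, 55 mm high; its axes are those of the given sizes.
- pen_pot_mid (a point): bystander: middle (half-way up) of the pot full of pens, 86 x 96 mm, 153 mm high; its axes are those of the given sizes.
Things that resemble listed ones, but are neither listed nor needed, are in the scene too. What is shaped like the cradle but pink is not meant.

How it is judged:
By the outcome, as a careful person would: the job done as asked, in the order asked, and still so for the second after the job is handed in, with the robot touching nothing.
It also fails if it takes over 72 s, if anything falls off the work surface, if the arm or the gripper's body presses on something with over 40 N, if the wrist force passes 120 N, or if a joint passes its speed limit or range.

## Working session

There is one attempt and no reset: what is moved stays moved. The work goes in short steps, Python scripts to look and compute and a shell command to move; the robot and the scene stay as the last step left them, time stands still between calls to the robot, and variables do not carry over. Pictures are saved under pics/ and viewed, and the job is handed in when it is done.

```bash
ls; mkdir -p pics; python3 - <<'E'
from bench import *
import cv2
s=sense();print(s)
for n in("scene","top","wrist"):
    cv2.imwrite(f"pics/{n}0.png",snapshot(n)[:,:,::-1]); print(n,calibration(n))
E
```

```text
pics
{'time': 0.0, 'joint_pos': array([ 6.47191939e+01,  7.51478103e+00,  8.53307412e+01, -5.69079643e-04,
        8.72605419e+01, -4.89184421e+00]), 'qd': array([-0.02551065,  0.03155734, -0.02818643, -0.00694699,  0.07802918,
        0.00826441]), 'joint_efforts': array([ 3.14494682e-04, -5.69401360e+01, -5.00551558e+01, -2.08634219e-04,
        1.47506007e-02,  7.64802826e-05]), 'tool_pos': array([208.74373605, 561.86563713, 199.13387567]), 'tcp_rot': array([-1.79991522e+02,  1.05726261e-01,  6.96110737e+01]), 'ft_force': array([ 0.50386314, -0.11404361,  0.45257113]), 'wrist_torque': array([-0.07547934, -0.03171064, -0.00011786]), 'finger_gap': 85.35869426051642}
scene {'mtx': array([[482.41648144,   0.        , 317.55178825],
       [  0.        , 482.41648144, 238.90694518],
       [  0.        ,   0.        ,   1.        ]]), 'world_to_cam': array([[ 8.45048319e-01, -5.34524120e-01,  1.33155488e-02,
        -5.27648601e+02],
       [-3.81279440e-01, -6.19863638e-01, -6.85853526e-01,
         2.75765169e+02],
       [ 3.74859077e-01,  5.74502424e-01, -7.27617783e-01,
         9
[... 450 characters left out ...]
+02],
       [ 1.45633154e-01, -2.29319285e-02, -9.89072854e-01,
         1.19315277e+03],
       [ 0.00000000e+00,  0.00000000e+00,  0.00000000e+00,
         1.00000000e+00]])}
wrist {'mtx': array([[371.64829954,   0.        , 322.33013992],
       [  0.        , 371.64829954, 238.74232669],
       [  0.        ,   0.        ,   1.        ]]), 'hand_eye': array([[ 9.99998671e-01, -1.59991450e-03,  3.13471022e-04,
         2.97086292e-02],
       [ 1.43008982e-03,  9.53131731e-01,  3.02552242e-01,
        -7.76616345e+01],
       [-7.82836898e-04, -3.02551391e-01,  9.53132752e-01,
        -1.73181564e+02],
       [ 0.00000000e+00,  0.00000000e+00,  0.00000000e+00,
         1.00000000e+00]])}
```

View pics/scene0.png

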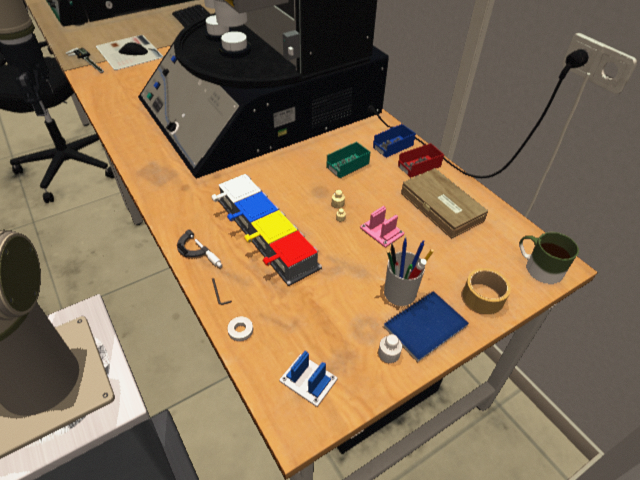

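View pics/top0.png

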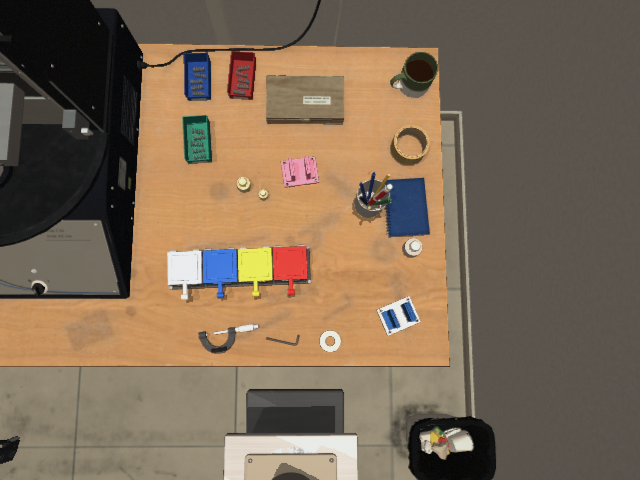

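View pics/wrist0.png

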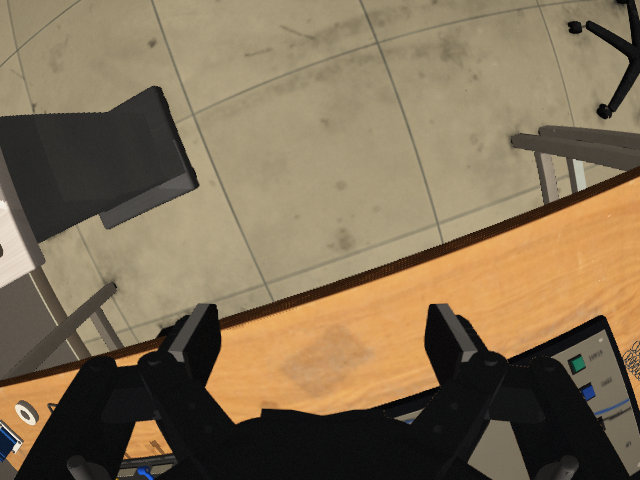

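The scene view shows the row white/blue/yellow/red with knobs at about (215,195), (230,215), (247,237), (266,258). The blue-walled cradle is at (308,377) and the pink look-alike at (381,225). In the top view the yellow lid is at (255,265) with its knob at (256,293), the blue cradle is at (399,316) and the pink one at (300,170). Small blue and red trays at the back are decoys, as are the brass weights.

```bash
cat > h.py <<'E'
from bench import *
import cv2, numpy as np
from scipy.spatial.transform import Rotation as R
def ray(name,uv,pose=None):
    c=calibration(name);K=np.array(c['mtx'])
    uv=np.array(uv,float)
    if name!='wrist':
        W=np.array(c['world_to_cam']);d=np.linalg.inv(K)@[uv[0],uv[1],1]
        o=-W[:3,:3].T@W[:3,3];d=W[:3,:3].T@d
    else:
        p=(uv-K[:2,2])/K[0,0];r=np.linalg.norm(p)
        d=np.array([*(p/max(r,1e-9)*np.sin(r)),np.cos(r)])
        H=np.array(c['hand_eye']);s=pose or sense()
        T=R.from_euler('xyz',s['tcp_rot'],degrees=True).as_matrix()
        o=T@H[:3,3]+s['tool_pos'];d=T@H[:3,:3]@d
    return o,d/np.linalg.norm(d)
def onz(name,uv,z,pose=None):
    o,d=ray(name,uv,pose);return o+d*(z-o[2])/d[2]
def proj(name,P,pose=None):
    c=calibration(name);K=np.array(c['mtx']);P=np.array(P,float)
    if name!='wrist':
        W=np.array(c['world_to_cam']);q=W[:3,:3]@P+W[:3,3];q=K@(q/q[2]);return q[:2]
    H=np.array(c['hand_eye']);s=pose or sense()
    T=R.from_euler('xyz',s['tcp_rot'],degrees=True).as_matrix()
    q=H[:3,:3].T@(T.T@(P-s['tool_pos'])-H[:3,3]);r=np.linalg.norm(q[:2]);th=np.arctan2(r,q[2])
    return K[:2,2]+K[0,0]*th*q[:2]/r
def tri(*rs):
    A=0;b=0
    for o,d in rs:
        M=np.eye(3)-np.outer(d,d);A=A+M;b=b+M@o
    return np.linalg.solve(A,b)
def save(img,f,box=None,k=1):
    if box: img=img[box[1]:box[3],box[0]:box[2]]
    img=cv2.resize(np.ascontiguousarray(img[:,:,::-1]),None,fx=k,fy=k,interpolation=cv2.INTER_CUBIC);cv2.imwrite(f,img)
E
python3 - <<'E'
from h import *
t=cv2.imread('pics/top0.png');s=cv2.imread('pics/scene0.png')
save(t[:,:,::-1],'pics/t1.png',(150,230,450,370),2.6)
save(s[:,:,::-1],'pics/s1.png',(170,160,350,410),2.4)
hsv=cv2.cvtColor(t,cv2.COLOR_BGR2HSV)
for n,lo,hi in(('y',(24,150,120),(34,255,255)),('r',(0,170,120),(6,255,255)),('b',(105,140,60),(120,255,255))):
    m=cv2.inRange(hsv,lo,hi)
    c,_=cv2.findContours(m,0,2)
    for k in c:
        if cv2.contourArea(k)>30: print(n,cv2.contourArea(k),cv2.boundingRect(k),cv2.minAreaRect(k))
for uv in((256,293),(291,291),(221,293),(184,296)):print(onz('top',uv,57))
for uv in((399,316),):print(onz('top',uv,8))
# cradle plate corners etc
for uv in ((168,252),(310,247)):print(onz('top',uv,53))
E
```

```text
y 1077.0 (238, 248, 35, 48) ((254.76243591308594, 271.61163330078125), (46.972084045410156, 33.94534683227539), 88.02507019042969)
r 1074.0 (273, 246, 34, 49) ((289.5, 270.0), (33.0, 48.0), 0.0)
r 256.5 (229, 59, 25, 37) ((241.3960418701172, 76.53960418701172), (21.194292068481445, 37.21438980102539), 5.710592269897461)
b 87.0 (382, 311, 13, 18) ((388.1094665527344, 319.6627197265625), (17.615386962890625, 6.1538472175598145), 67.38013458251953)
b 48.0 (389, 310, 11, 18) ((394.17156982421875, 318.0118408203125), (18.76923179626465, 3.5384621620178223), 67.38013458251953)
b 88.0 (404, 302, 12, 19) ((409.800048828125, 311.10003662109375), (18.782970428466797, 5.81377649307251), 63.43495178222656)
b 1090.5 (203, 250, 35, 48) ((220.0, 273.5), (47.0, 34.0), 90.0)
b 1946.0 (386, 178, 43, 58) ((406.65008544921875, 206.52590942382812), (55.66231918334961, 39.85377502441406), 85.76361083984375)
b 757.0 (183, 53, 27, 46) ((196.2865753173828, 75.45052337646484), (45.88915252685547, 24.9046630859375), 87.79740142822266)
[485.69444138  84.8254937   57.        ]
[490.6867283    1.57970729  57.        ]
[485.46320475 167.84316247  57.        ]
[478.12487113 255.03918588  57.        ]
[ 432.4986977 -265.1781556    8.       ]
[583.77028514 298.37942981  53.        ]
[597.62244896 -43.52323816  53.        ]
```

View pics/t1.png

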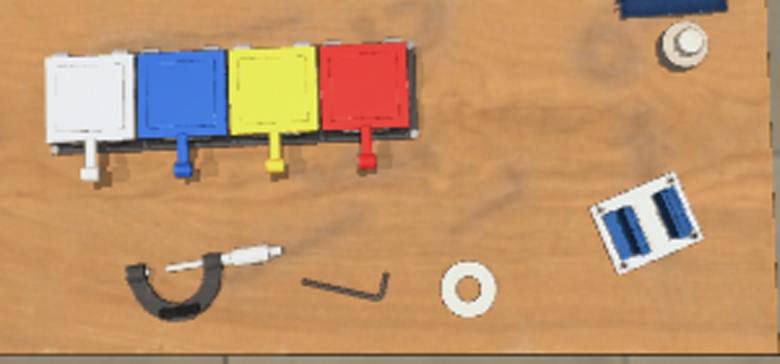

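View pics/s1.png

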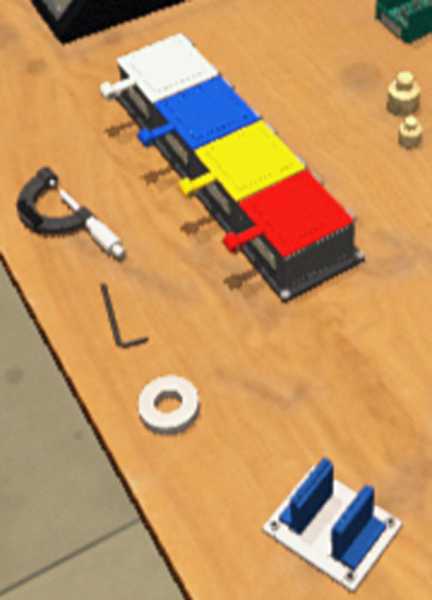

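View pics/t2.png

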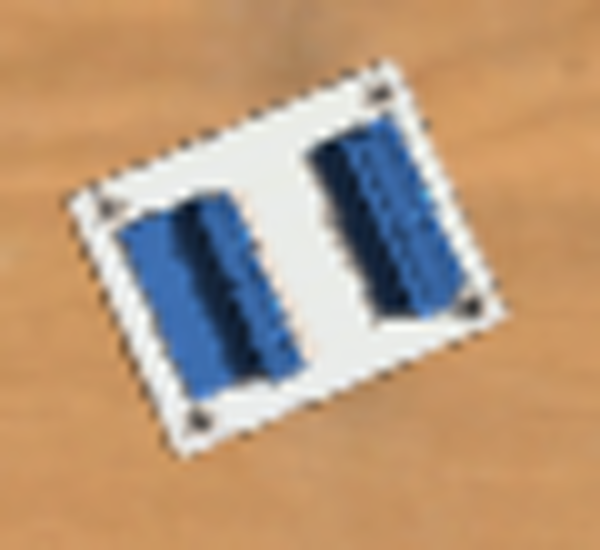

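View pics/s2.png

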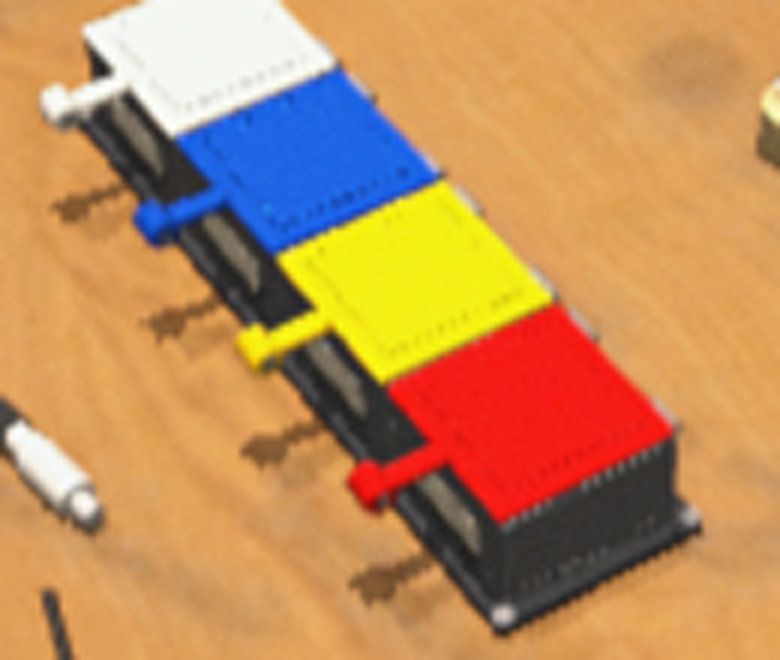

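View pics/t3.png

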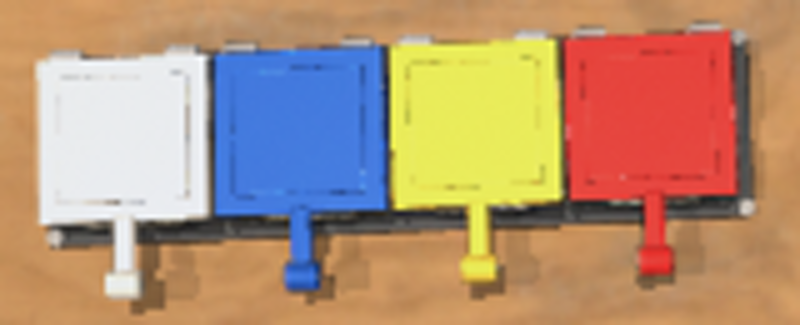

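```bash
python3 - <<'E'
from h import *
P=np.array([onz('top',(370+a/10-.45,290+b/10-.45),8) for a,b in((75,203),(388,62),(508,315),(185,452))])
print(P.round(1),P.mean(0))
for i in range(4):
    d=P[(i+1)%4]-P[i];print(np.linalg.norm(d).round(1),np.degrees(np.arctan2(d[1],d[0])).round(1))
# scene rack: lid line white-left ... red-right front edges
L=[onz('top',(160+a/5-.4,240+b/5-.4),55) for a,b in((388,42),(558,38),(562,202),(392,210))];print(np.round(L,1))
K=[onz('top',(160+a/5-.4,240+b/5-.4),57) for a,b in((123,285),(302,274),(478,267),(656,259))];print(np.round(K,1))
y=np.polyfit([k[1] for k in K],[k[0] for k in K],1);print(np.degrees(np.arctan(-y[0])))
print(tri(ray('top',(160+478/5-.4,240+267/5-.4)),ray('scene',(247-.4,238.3-.4))))
E
```

```text
[[ 447.5 -210.9    8. ]
 [ 482.6 -289.7    8. ]
 [ 420.2 -318.     8. ]
 [ 386.7 -237.     8. ]] [ 434.2413482  -263.90931556    8.        ]
86.3 -66.0
68.5 -155.6
87.6 112.5
66.2 23.3
[[594.  132.3  55. ]
 [596.4  50.4  55. ]
 [517.   47.3  55. ]
 [512.9 128.4  55. ]]
[[476.7 254.5  57. ]
 [482.1 170.1  57. ]
 [485.7  86.7  57. ]
 [489.7   2.   57. ]]
2.9023691683667034
[485.29330859  86.83531683  57.29137484]
```

```bash
python3 -m pendant '[[[-1,0.2,0,-0.5],[-1,0.2,0,-0.5],[-1,0.3,0,-0.5],[-1,0.3,0,-0.5],[-1,0.4,0,-0.5],[-1,0.4,0,-0.5],[-1,0.5,0,-0.5],[-1,0.5,0,-0.5],[-1,0.5,0,-0.5],[-1,0.5,0,-0.5]]]' 1 20
```

```text
time: 0.98
tool_pos: [247.3, 348.3, 194.3]
tcp_rot: [-179.7, 0.4, 93.9]
ft_force: [0.3, 0.0, 0.9]
finger_gap: 85.2
```

```bash
python3 -m pendant '[[[-1,0.9,0,0],[-1,0.9,0,0],[-1,0.9,0,0],[-1,0.9,0,0],[-1,0.9,0,0],[-1,0.9,0,0],[-1,0.9,0,0],[-1,0.9,0,0],[-1,0.9,0,0],[-1,0.9,0,0]]]' 0.0; python3 - <<'E'
from h import *
s=sense();im=snapshot('wrist');print(s['time'],s['tool_pos'],s['tcp_rot'],s['finger_gap'])
save(im,'pics/w1.png')
print(proj('wrist',[485.5,86,57],s),proj('wrist',[594.4,91.5,53.5],s))
E
```

```text
time: 1.82
tool_pos: [445.8, 150.5, 193.0]
tcp_rot: [-179.6, 0.4, 94.3]
ft_force: [0.2, 0.5, -0.1]
finger_gap: 43.1
1.8167 [445.78547658 150.50672723 193.04963503] [-179.60264264    0.36818129   94.2511349 ] 43.129268912918
[248.20722362 254.84685352] [255.06931393 353.32869377]
```

View pics/w1.png

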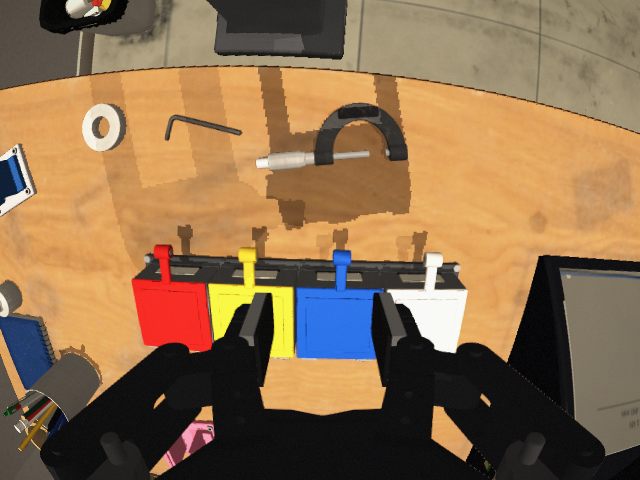

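```bash
python3 -m pendant '[[[-0.5,0.25,0.2,0.1],[-0.5,0.25,0.2,0.1],[-0.5,0.25,0.3,0.1],[-0.5,0.25,0.4,0],[-0.5,0.25,0.5,0],[-0.5,0.25,0.5,0],[-0.25,0.15,0.5,0],[-0.1,0.1,0.5,0],[0,0,0.4,0],[0,0,0.2,0]]]'
```

```text
time: 2.7
tool_pos: [489.1, 74.3, 110.4]
tcp_rot: [-179.5, 0.5, 92.5]
ft_force: [-0.3, -1.0, -0.4]
finger_gap: 42.5
```

```bash
python3 -m pendant '[[[0.3,-0.1,0.2,0],[0.3,-0.1,0.3,0],[0,0,0.4,0],[0,0,0.4,0],[0,0,0.4,0],[0,0,0.4,0],[0,0,0.3,0],[0,0,0.2,0],[0,0,0,0],[0,0,0,0]]]'; python3 - <<'E'
from h import *
s=sense();im=snapshot('wrist');print(s['time'],s['tool_pos'],s['tcp_rot'],s['finger_gap'])
save(im,'pics/w2.png')
print(proj('wrist',[485.5,86,57],s),proj('wrist',[594.4,91.5,53.5],s))
E
```

```text
time: 3.53
tool_pos: [481.9, 89.3, 51.4]
tcp_rot: [-179.4, 0.4, 92.7]
ft_force: [-0.0, -0.5, -0.5]
finger_gap: 42.7
3.5333 [481.86013817  89.25301372  51.38749593] [-179.41025936    0.4488585    92.70161496] 42.73633671431461
[315.11341168 291.84214282] [317.6511583  437.10199639]
```

View pics/w2.png

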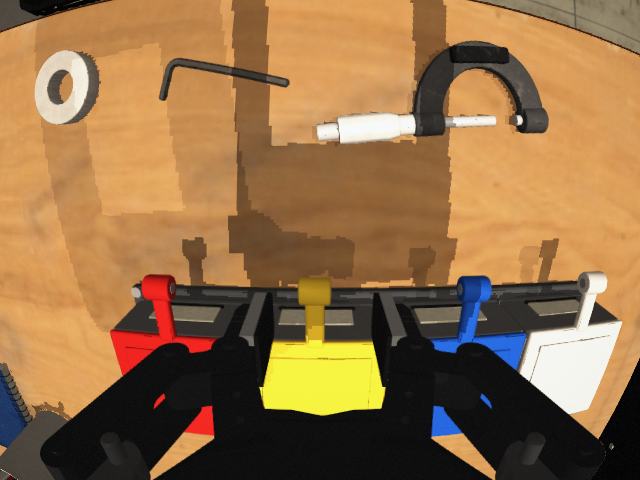

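```bash
python3 -m pendant '[[[-0.1,0.1,0.3,0],[-0.05,0.1,0.2,0],[0,0,0.05,0],[0,0,0,0],[0,0,0,0],[0,0,0,0],[0,0,0,0],[0,0,0,0],[0,0,0,0],[0,0,0,0]]]' -1 20; 
```

```text
time: 4.42
tool_pos: [488.2, 85.8, 41.2]
tcp_rot: [-179.6, 0.4, 92.7]
ft_force: [0.6, -0.2, 0.6]
finger_gap: 0.1
```

```bash
python3 - <<'E'
from h import *
s=sense();im=snapshot('wrist');print(s['time'],s['tool_pos'],s['tcp_rot'],s['finger_gap'])
save(im,'pics/w3.png')
save(snapshot('scene'),'pics/s3.png',(180,150,340,300),5)
E
```

```text
4.4167 [488.18092464  85.77427798  41.20997283] [-179.60995455    0.44538303   92.66066462] 0.09380859224071246
```

View pics/w3.png

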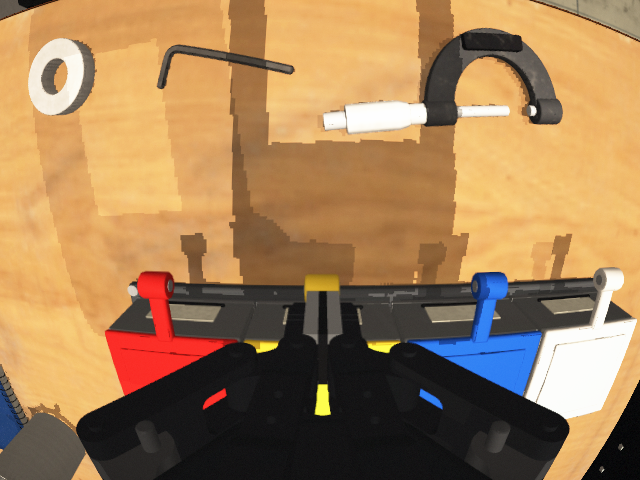

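View pics/s3.png

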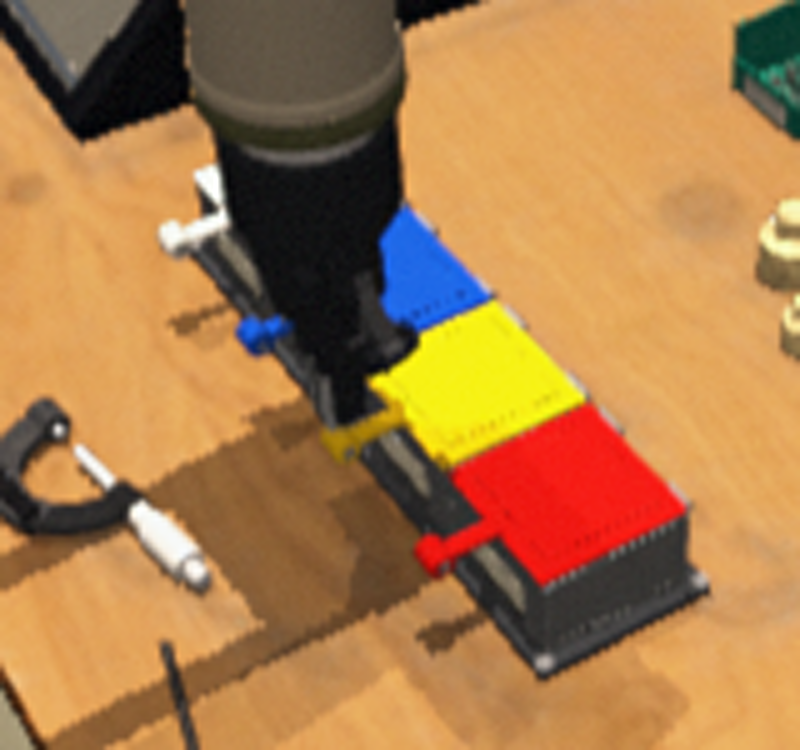

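```bash
python3 - <<'E'
from h import *
s=sense();T=R.from_euler('xyz',s['tcp_rot'],degrees=True).as_matrix()
for z in(0,-18.7,-40):
    p=s['tool_pos']+T@[0,0,z]
    print(z,p,proj('scene',p),(proj('scene',p)-[180,150])*5,proj('wrist',p))
    p=s['tool_pos']+T@[0,-11,z];print((proj('scene',p)-[180,150])*5,proj('wrist',p))
print(s['joint_pos'],s['ft_force'])
c=cv2.imread('pics/w3.png')[240:440,220:430];cv2.imwrite('pics/w3c.png',cv2.resize(c,None,fx=3.5,fy=2.9))
E
```

```text
0 [488.16166779  85.78379476  41.1870082 ] [248.73071193 242.43163822] [343.65355966 462.15819109] [322.04520849 281.00842098]
[322.87515436 471.81917475] [322.00767907 260.89392551]
-18.7 [488.28273938  85.93406834  59.88601244] [248.01380131 236.84574325] [340.06900654 434.22871627] [322.04412087 297.45586615]
[319.02314744 443.89460381] [322.0021779  275.73058279]
-40 [488.42064446  86.10523557  81.18487823] [247.17573507 230.31584981] [335.87867534 401.57924903] [322.0432191  320.52760259]
[314.51969129 411.2474452 ] [321.99494304 296.79361717]
[  4.38326688  -0.21499347 110.55683138  -0.45819474  70.0638256
 -88.11586719] [-0.11424179  0.55270461 -0.176131  ]
```

View pics/w3c.png

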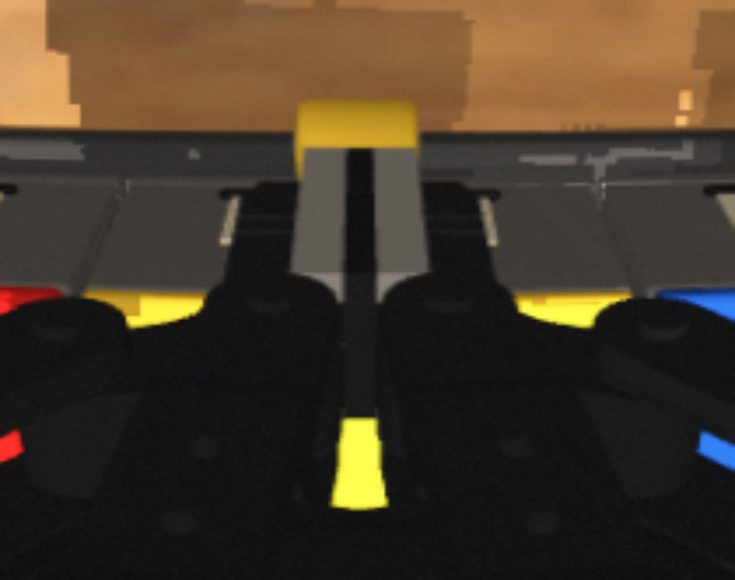

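```bash
python3 - <<'E'
from h import *
c=calibration('wrist');H=np.array(c['hand_eye']);K=np.array(c['mtx'])
def pt(q):
    q=H[:3,:3].T@(np.array(q,float)-H[:3,3]);r=np.linalg.norm(q[:2]);return (K[:2,2]+K[0,0]*np.arctan2(r,q[2])*q[:2]/r).round(0)
for x,z0 in((42.5,-13),(21.5,-5),(0,0)):
  for y in(-11,11):
    for z in(0,-18.7,-37): print(x,y,z0+z,pt((-x,y,z0+z)),pt((x,y,z0+z)))
E
python3 -c "
import cv2
c=cv2.imread('pics/w2.png')[260:440,200:440];cv2.imwrite('pics/w2c.png',cv2.resize(c,None,fx=3.3,fy=3.3))"
```

```text
42.5 -11 -13 [233. 270.] [411. 270.]
42.5 -11 -31.7 [223. 287.] [421. 287.]
42.5 -11 -50 [212. 307.] [432. 306.]
42.5 11 -13 [237. 311.] [407. 311.]
42.5 11 -31.7 [228. 331.] [416. 330.]
42.5 11 -50 [219. 353.] [425. 353.]
21.5 -11 -5 [278. 265.] [366. 264.]
21.5 -11 -23.7 [273. 280.] [371. 280.]
21.5 -11 -42 [268. 299.] [376. 299.]
21.5 11 -5 [280. 304.] [364. 304.]
21.5 11 -23.7 [276. 323.] [368. 323.]
21.5 11 -42 [271. 345.] [373. 344.]
0 -11 0 [322. 261.] [322. 261.]
0 -11 -18.7 [322. 276.] [322. 276.]
0 -11 -37 [322. 294.] [322. 294.]
0 11 0 [322. 300.] [322. 300.]
0 11 -18.7 [322. 318.] [322. 318.]
0 11 -37 [322. 339.] [322. 339.]
```

View pics/w2c.png

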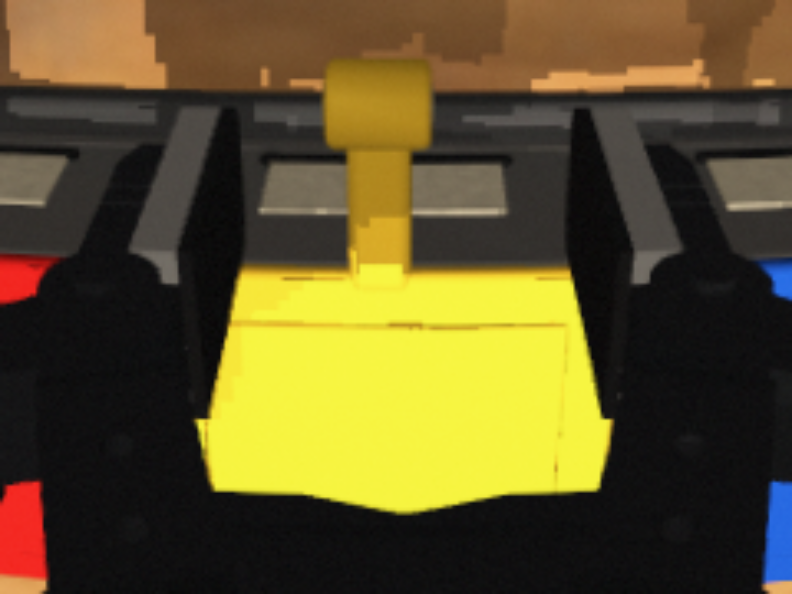

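```bash
python3 -m pendant '[[[0,0,0,0],[0,0,0,0],[0,0,0,0],[0,-0.1,0,0],[0,0,0,0],[0,0,0.2,0],[0,0,0.2,0],[0,0,0.2,0],[0,0,0.1,0],[0,0,0,0]]]' 0; python3 - <<'E'
from h import *
s=sense();im=snapshot('wrist');print(s['time'],s['tool_pos'],s['tcp_rot'],s['finger_gap'])
save(im,'pics/w4.png',(200,240,440,440),3.3)
save(snapshot('scene'),'pics/s4.png',(180,150,340,300),5)
E
```

```text
time: 5.35
tool_pos: [485.6, 85.6, 25.6]
tcp_rot: [-179.6, 0.4, 92.7]
ft_force: [-0.4, 0.5, 0.5]
finger_gap: 42.9
5.35 [485.64159931  85.56639366  25.56285908] [-179.60428103    0.44467741   92.66138186] 42.92797537323254
```

View pics/w4.png

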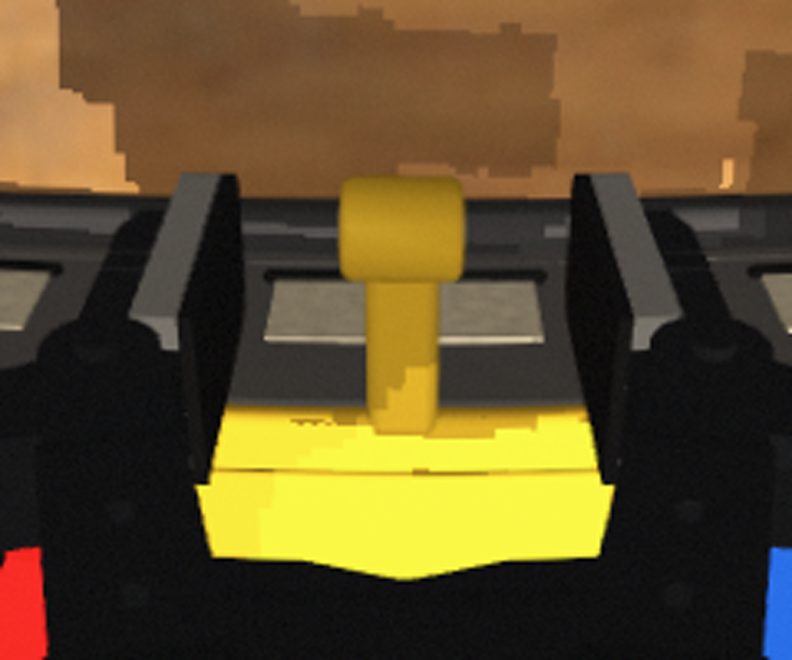

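View pics/s4.png

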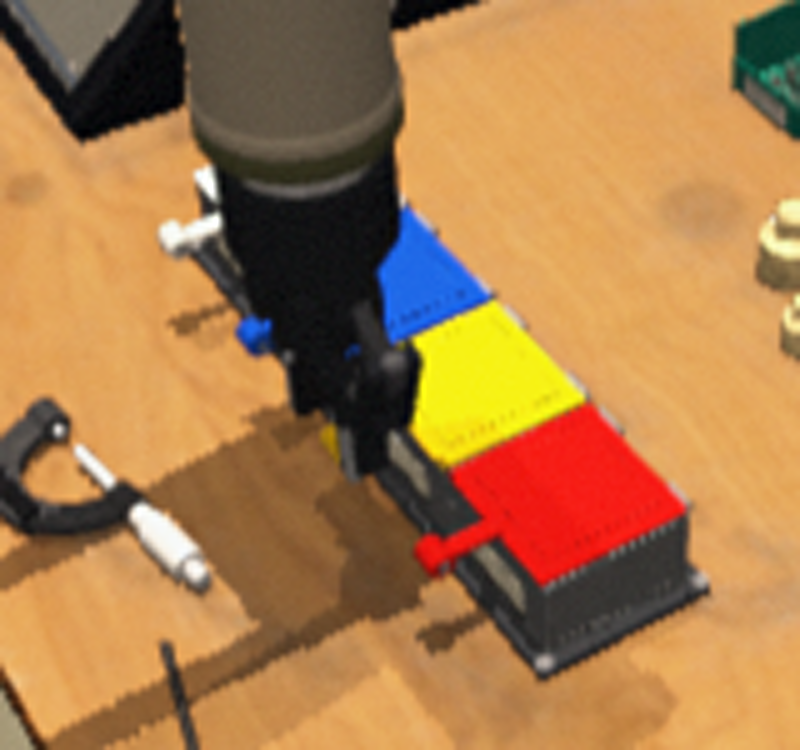

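```bash
python3 -m pendant '[[[0,0,0.2,0],[0,0,0.3,0],[0,0,0.3,0],[0,0,0.1,0],[0,0,0,0],[0,0,0,0],[0,0,0,0],[0,0,0,0],[0,0,0,0],[0,0,0,0]]]' -1 30; python3 - <<'E'
from h import *
s=sense();im=snapshot('wrist');print(s['time'],s['tool_pos'],s['tcp_rot'],s['finger_gap'])
save(im,'pics/w5.png',(200,220,440,420),3)
E
```

```text
time: 6.28
tool_pos: [488.2, 85.1, 13.3]
tcp_rot: [-179.8, 0.5, 92.7]
ft_force: [-2.8, -0.0, 5.4]
finger_gap: 15.2
6.2833 [488.20049303  85.11714325  13.34284143] [-179.77268935    0.51446289   92.68643792] 15.159356134188073
```

View pics/w5.png

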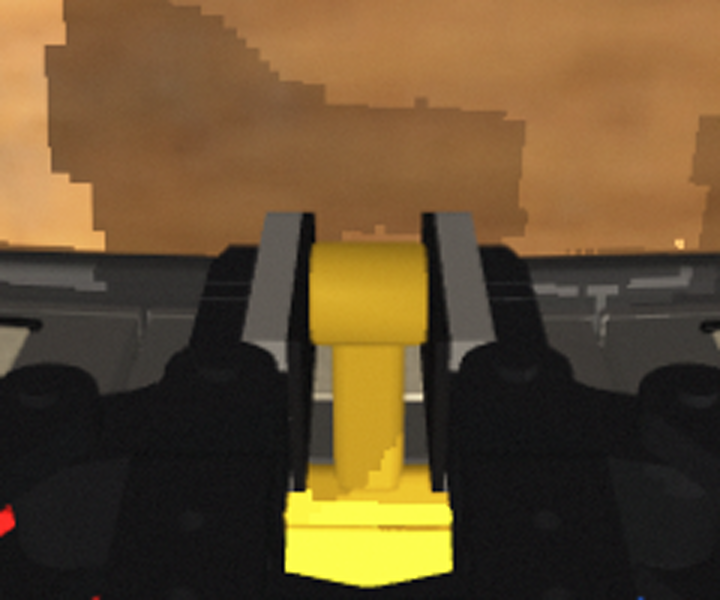

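```bash
python3 -m pendant '[[[0,0.03,-0.3,0],[0,0.06,-0.47,0],[0,0.11,-0.46,0],[0,0.15,-0.45,0],[0,0.19,-0.43,0],[0,0.23,-0.41,0],[0,0.27,-0.39,0],[0,0.3,-0.3,0],[0,0.2,-0.15,0],[0,0,0,0]]]'; python3 - <<'E'
from h import *
s=sense();print(s['finger_gap'])
save(snapshot('scene'),'pics/s6.png',(180,120,340,300),4)
E
```

```text
time: 7.17
tool_pos: [520.7, 86.7, 86.2]
tcp_rot: [-179.5, 0.6, 92.7]
ft_force: [-0.8, -0.1, -2.1]
finger_gap: 15.4
15.375341052091782
```

View pics/s6.png

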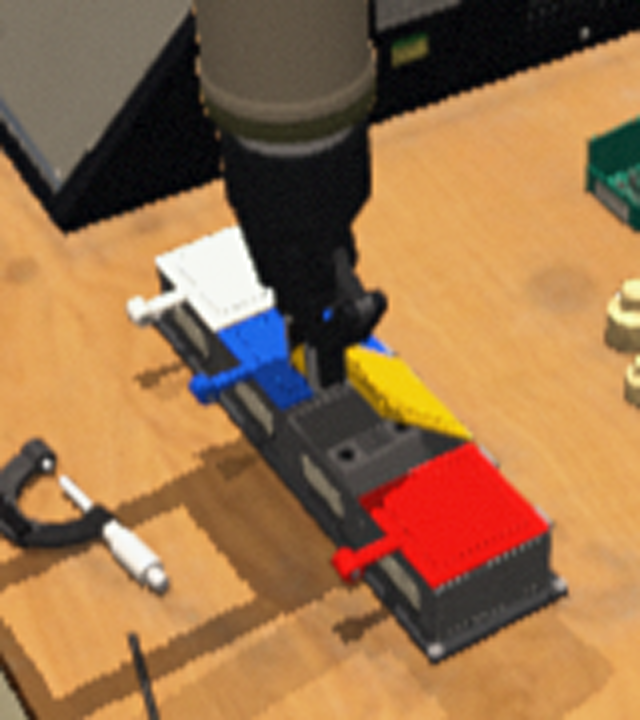

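```bash
python3 -m pendant '[[[0,0.3,-0.28,0],[0,0.5,-0.42,0],[0,0.57,-0.36,0],[0,0.6,-0.28,0],[0,0.63,-0.2,0],[0,0.65,-0.13,0],[0,0.66,-0.05,0],[0,0.66,0.04,0],[0,0.6,0.1,0],[0,0.2,0.05,0]]]'
```

```text
time: 8.05
tool_pos: [629.5, 91.8, 112.8]
tcp_rot: [-179.0, 0.6, 92.7]
ft_force: [-0.5, -0.3, 1.0]
finger_gap: 15.2
```

```bash
python3 -m pendant '[[[0,0,0,0],[0,0,0,0],[0,0,0,0],[0,0,0,0],[0,-0.2,-0.3,0],[0,-0.4,-0.5,0],[0,-0.6,-0.5,0],[0,-0.8,-0.3,0],[0,-0.8,0,0],[0,-0.4,0,0]]]' 0;  python3 - <<'E'
from h import *
s=sense();im=snapshot('wrist');print(s['time'],s['tool_pos'],s['tcp_rot'],s['finger_gap'])
save(im,'pics/w7.png')
save(snapshot('scene'),'pics/s7.png',(180,120,340,300),4)
E
```

```text
time: 8.88
tool_pos: [562.2, 89.7, 148.6]
tcp_rot: [-179.1, 0.6, 92.7]
ft_force: [-1.1, 0.0, 0.7]
finger_gap: 42.8
8.8833 [562.19140857  89.68261773 148.55795463] [-179.12983457    0.56538213   92.72055518] 42.75548063649268
```

View pics/w7.png

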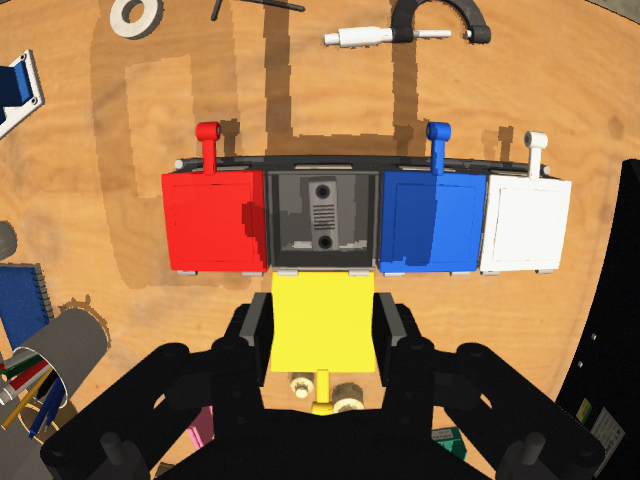

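View pics/s7.png

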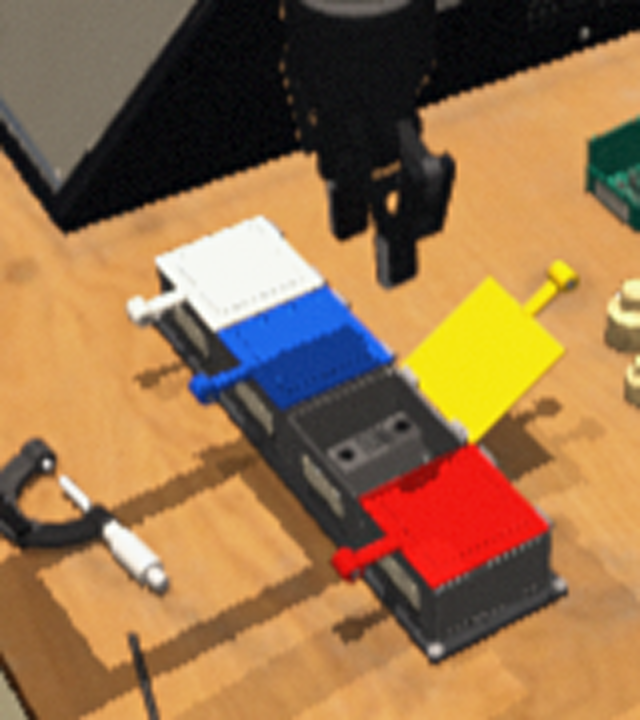

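The yellow lid stands open at its stop and the others are shut. The jaw is in the compartment in the wrist view, with holes at about (322,191) and (324,242).

```bash
python3 - <<'E'
from h import *
s=sense();im=snapshot('wrist')
save(im,'pics/w8.png',(260,165,390,275),6)
g=cv2.cvtColor(im,cv2.COLOR_RGB2GRAY)
P=[onz('wrist',uv,45,s) for uv in((322,191),(324,242))];print(np.round(P,1),np.mean(P,0));d=P[1]-P[0];print(np.linalg.norm(d),np.degrees(np.arctan2(d[1],d[0])))
E
```

```text
[[534.   87.3  45. ]
 [574.3  90.8  45. ]] [554.1216257   89.05417497  45.        ]
40.4151419003664 4.851235968892213
```

View pics/w8.png

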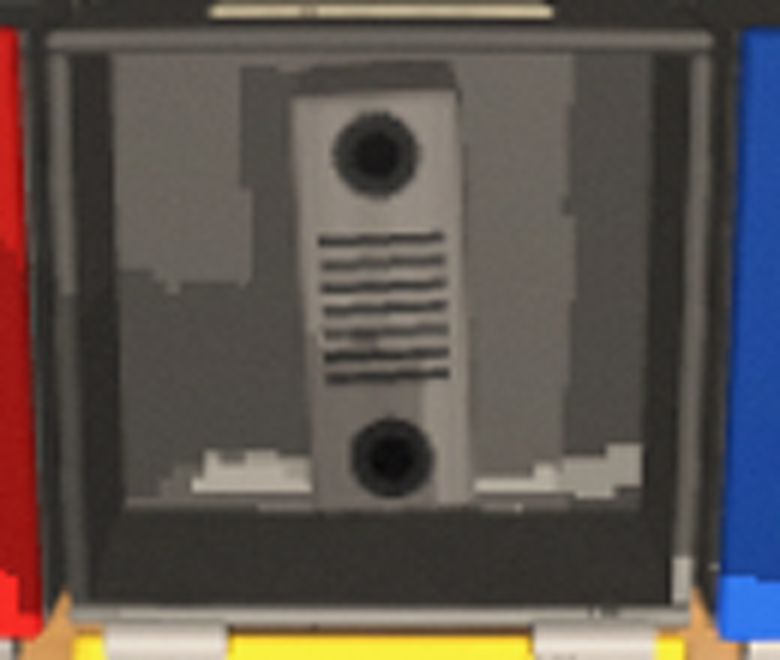

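```bash
python3 - <<'E'
from h import *
s=sense();T=R.from_euler('xyz',s['tcp_rot'],degrees=True).as_matrix()
im=cv2.imread('pics/s7.png')
for uv in((378,282),(390,286),(412,272)):
    o,d=ray('scene',(180+uv[0]/4-.4,120+uv[1]/4-.4))
    o=T.T@(o-s['tool_pos']);d=T.T@d
    for x in(-21.5,-26,-30): print(uv,x,(o+d*(x-o[0])/d[0]).round(1))
E
```

```text
(378, 282) -21.5 [-21.5 -10.8 -36.2]
(378, 282) -26 [-26.  -13.3 -40.5]
(378, 282) -30 [-30.  -15.5 -44.3]
(390, 286) -21.5 [-21.5  -3.5 -30. ]
(390, 286) -26 [-26.   -6.1 -34.4]
(390, 286) -30 [-30.   -8.4 -38.2]
(412, 272) -21.5 [-21.5  10.6 -33.3]
(412, 272) -26 [-26.    8.  -37.6]
(412, 272) -30 [-30.    5.6 -41.5]
```

```bash
python3 -m pendant '[[[0,-0.2,0.3,-0.25],[0,-0.15,0.5,-0.2],[0,0,0.7,0],[0,0,0.8,0],[0,0,0.8,0],[0,0,0.8,0],[0,0,0.7,0],[0,0,0.4,0],[0,0,0,0],[0,0,0,0]]]' -0.15;  python3 - <<'E'
from h import *
s=sense();im=snapshot('wrist');print(s['time'],s['tool_pos'],s['tcp_rot'],s['finger_gap'])
save(im,'pics/w9.png',(200,165,440,345),3.3)
P=[onz('wrist',uv,45,s) for uv in((322,191),(324,242))]
E
```

```text
time: 9.87
tool_pos: [553.1, 87.7, 36.8]
tcp_rot: [-178.9, 0.5, 95.4]
ft_force: [-0.2, 0.2, -0.7]
finger_gap: 36.6
9.8667 [553.12467299  87.65850367  36.83252954] [-178.90768484    0.52125732   95.41826715] 36.55764770068875
```

View pics/w9.png

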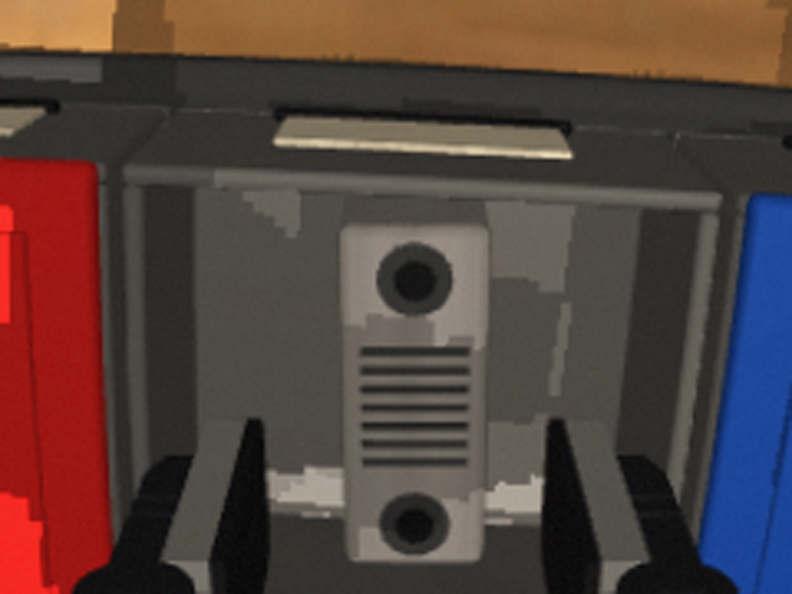

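```bash
python3 - <<'E'
from h import *
s=sense()
T=R.from_euler('xyz',s['tcp_rot'],degrees=True).as_matrix()
P=[onz('wrist',uv,45,s) for uv in((325.2,249.6),(325.2,323.2))];print(np.round(P,1),np.mean(P,0));d=P[1]-P[0];print(np.linalg.norm(d),np.degrees(np.arctan2(d[1],d[0])))
print(T.T@(np.mean(P,0)-s['tool_pos']))
for u in (200+130/3.3,200+720/3.3): print(T.T@(onz('wrist',(u,165+200/3.3),53,s)-s['tool_pos']))
E
```

```text
[[533.4  87.4  45. ]
 [572.9  91.2  45. ]] [553.16924317  89.3384886   45.        ]
39.6444561721602 5.495266291751731
[ 1.56103785  0.15264457 -8.12626759]
[-37.02469214 -33.63361763 -15.12890372]
[ 43.27028639 -33.74224015 -15.85690458]
```

```bash
python3 -m pendant '[[[0.1,0,0.3,0],[0.02,0,0.5,0],[0,0,0.5,0],[0,0,0.4,0],[0,0,0.3,0],[0,0,0.2,0],[0,0,0.1,0],[0,0,0,0],[0,0,0,0],[0,0,0,0]]]'
```

```text
time: 10.75
tool_pos: [554.4, 90.1, -11.3]
tcp_rot: [-179.2, 0.5, 95.5]
ft_force: [0.3, -0.4, 0.1]
finger_gap: 36.4
```

```bash
python3 -m pendant '[[[0,0,0.2,0],[0,0,0.15,0],[0,0,0.1,0],[0,0,0,0],[0,0,0,0],[0,0,0,0],[0,0,0,0],[0,0,0,0],[0,0,0,0],[0,0,0,0]]]'; python3 - <<'E'
from h import *
s=sense();im=snapshot('wrist');print(s['time'],s['tool_pos'],s['tcp_rot'],s['finger_gap'])
save(im,'pics/w10.png',(200,220,440,400),3.3)
E
```

```text
time: 11.58
tool_pos: [557.0, 90.2, -15.9]
tcp_rot: [-179.4, 0.5, 95.5]
ft_force: [0.2, -0.1, 0.1]
finger_gap: 36.1
11.5833 [556.98503174  90.22231433 -15.93032858] [-179.43881819    0.51610064   95.48479086] 36.05799167916006
```

View pics/w10.png

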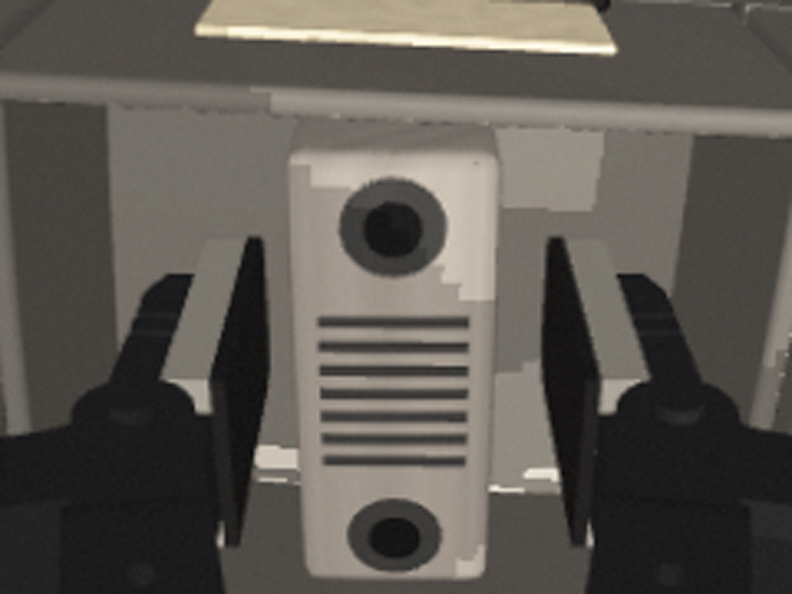

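```bash
python3 -m pendant '[[[0,-0.17,0.15,0],[0,0,0.1,0],[0,0,0,0],[0,0,0,0],[0,0,0,0],[0,0,0,0],[0,0,0,0],[0,0,0,0],[0,0,0,0],[0,0,0,0]]]' -1 70
```

```text
time: 12.47
tool_pos: [553.9, 90.0, -18.7]
tcp_rot: [-179.5, 0.5, 95.5]
ft_force: [-0.1, -0.1, 2.6]
finger_gap: 21.2
```

```bash
python3 -m pendant '[[[0,0,-0.2,0],[0,0,-0.4,0],[0,0,-0.6,0],[0,0,-0.7,0],[0,0,-0.7,0],[0,0,-0.7,0],[0,0,-0.5,0],[0,0,-0.2,0],[0,0,0,0],[0,0,0,0]]]';python3 - <<'E'
from h import *
s=sense();im=snapshot('wrist');print(s['time'],s['tool_pos'],s['tcp_rot'],s['finger_gap'])
save(im,'pics/w11.png')
print(onz('top',(350,275),0))
E
```

```text
time: 13.3
tool_pos: [551.2, 90.6, 66.4]
tcp_rot: [-179.2, 0.5, 95.5]
ft_force: [0.3, -0.4, -2.8]
finger_gap: 21.3
13.3 [551.19892329  90.62022825  66.40153758] [-179.18716178    0.50419191   95.49536006] 21.292852532147208
[ 534.62233417 -145.16298546    0.        ]
```

View pics/w11.png

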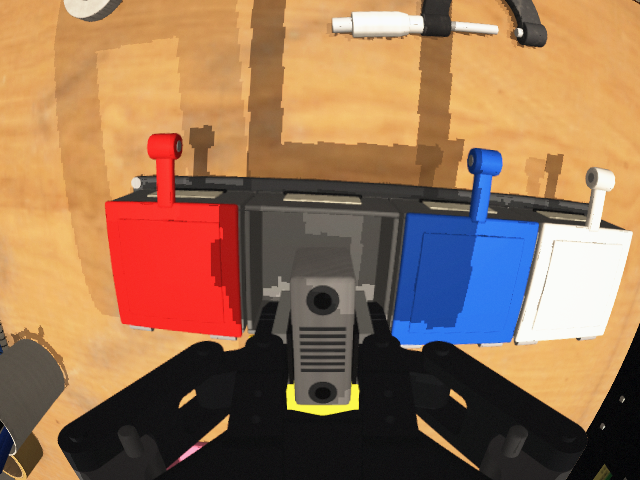

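```bash
python3 -m pendant '[[[-0.4,-0.1,-0.2,0],[-0.8,-0.2,-0.2,0],[-1,-0.3,0,0],[-1,-0.3,0,0],[-1,-0.3,0,0],[-1,-0.3,0,0],[-1,-0.3,0,0],[-1,-0.3,0,0],[-1,-0.3,0,0],[-1,-0.3,0,0]]]';python3 -m pendant '[[[-0.8,-0.2,0.1,0],[-0.4,-0.1,0.2,0],[0,0,0.4,0],[0,0,0.5,0],[0,0,0.5,0],[0,0,0.5,0],[0,0,0.4,0],[0,0,0.2,0],[0,0,0,0],[0,0,0,0]]]'
```

```text
time: 14.18
tool_pos: [506.6, -105.3, 70.1]
tcp_rot: [-178.4, 0.3, 95.9]
ft_force: [0.3, 0.1, -2.5]
finger_gap: 21.0
time: 15.02
tool_pos: [495.2, -131.5, 3.6]
tcp_rot: [-177.8, 0.1, 95.8]
ft_force: [0.1, 0.0, -1.8]
finger_gap: 21.1
```

```bash
python3 -m pendant '[[[0,0.1,0.2,0],[0,0.1,0.3,0],[0,0.1,0.3,0],[0,0.1,0.2,0],[0,0.1,0.15,0],[0,0.1,0.1,0],[0,0,0.05,0],[0,0,0,0],[0,0,0,0],[0,0,0,0]]]'
```

```text
time: 15.85
tool_pos: [509.6, -130.4, -24.0]
tcp_rot: [-178.0, 0.2, 95.8]
ft_force: [-0.3, -0.1, -1.9]
finger_gap: 20.9
```

```bash
python3 -m pendant '[[[0,0,0.1,0],[0,0,0.1,0],[0,0,0.05,0],[0,0,0.05,0],[0,0,0.05,0],[0,0,0,0],[0,0,0,0],[0,0,0,0],[0,0,0,0],[0,0,0,0]]]';python3 - <<'E'
from h import *
s=sense();save(snapshot('scene'),'pics/s12.png',(230,200,390,350),5)
E
```

```text
time: 16.68
tool_pos: [510.3, -131.0, -28.9]
tcp_rot: [-178.1, 0.2, 95.8]
ft_force: [0.1, -0.3, -3.1]
finger_gap: 21.0
```

View pics/s12.png

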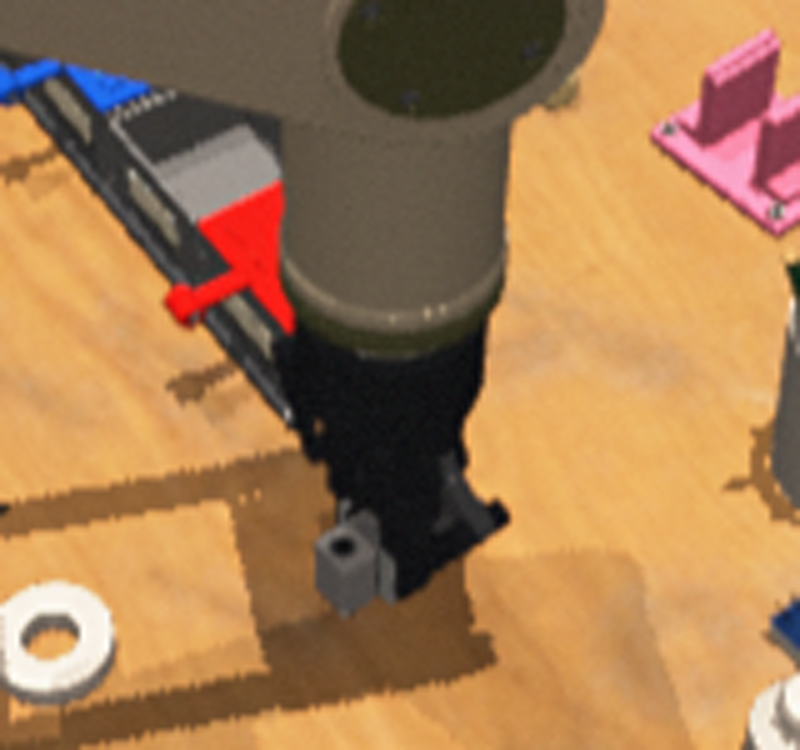

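```bash
python3 -m pendant '[[[0,0,0.06,0],[0,0,0.06,0],[0,0,0.03,0],[0,0,0.03,0],[0,0,0,0],[0,0,0,0],[0,0,0,0],[0,0,0,0],[0,0,0,0],[0,0,0,0]]]'
```

```text
time: 17.57
tool_pos: [510.6, -131.1, -29.2]
tcp_rot: [-178.1, 0.2, 95.9]
ft_force: [-1.7, 0.0, 1.7]
finger_gap: 21.3
```

```bash
python3 -m pendant '[[[0,0,0.08,0],[0,0,0.08,0],[0,0,0.04,0],[0,0,0,0],[0,0,0,0],[0,0,0,0],[0,0,0,0],[0,0,0,0],[0,0,0,0],[0,0,0,0]]]'; python3 -m pendant '[[[0,0,0,0],[0,0,0,0],[0,0,0,0],[0,0,0,0],[0,0,0,0],[0,0,-0.2,0],[0,0,-0.4,0],[0,0,-0.6,0],[0,0,-0.6,0],[0,0,-0.6,0]]]' 0
```

```text
time: 18.4
tool_pos: [511.0, -131.3, -29.2]
tcp_rot: [-178.0, 0.2, 95.9]
ft_force: [-2.0, 1.1, 2.8]
finger_gap: 20.9
time: 19.23
tool_pos: [511.1, -130.5, 20.0]
tcp_rot: [-177.9, 0.1, 95.9]
ft_force: [-0.1, -0.4, -0.2]
finger_gap: 42.8
```

```bash
python3 -m pendant '[[[0,0,-0.5,0.4],[0,0,-0.3,0.8],[0,0,0,1],[0,0,0,1],[0,0,0,1],[0,0,0,1],[0,0,0,1],[0,0,0,1],[0,0,0,1],[0,0,0,1]]]' 1;python3 -m pendant '[[[0,0,0,1],[0,0,0,1],[0,0,0,1],[0,0,0,1],[0,0,0,1],[0,0,0,1],[0,0,0,1],[0,0,0,1],[0,0,0,1],[0,0,0,0.5]]]' 1;python3 - <<'E'
from h import *
s=sense();im=snapshot('wrist');print(s['time'],s['tool_pos'],s['tcp_rot'],s['finger_gap'])
save(im,'pics/w13.png')
E
```

```text
time: 20.07
tool_pos: [521.8, -133.4, 59.8]
tcp_rot: [-179.9, 1.1, 51.9]
ft_force: [-0.9, 0.2, 0.4]
finger_gap: 85.3
time: 20.9
tool_pos: [528.2, -135.2, 78.6]
tcp_rot: [178.8, -0.2, 5.9]
ft_force: [0.7, 0.0, -0.4]
finger_gap: 85.4
20.9 [ 528.21100124 -135.21256585   78.56344847] [ 1.78795013e+02 -1.53181551e-01  5.93618486e+00] 85.41016175210828
```

View pics/w13.png

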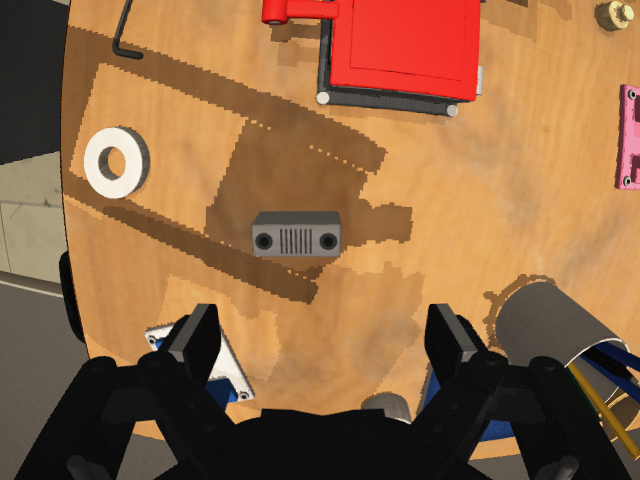

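```bash
cat > jaw.py <<'E'
from h import *
import sys
def jaw(a,b,z,s):
    T=R.from_euler('xyz',s['tcp_rot'],degrees=True).as_matrix()
    P=[onz('wrist',uv,z,s) for uv in(a,b)];m=np.mean(P,0);d=P[1]-P[0]
    print('centre',m.round(1),'hole dist',np.linalg.norm(d).round(1),'yaw',np.degrees(np.arctan2(d[1],d[0])).round(1),'tool',(T.T@(m-s['tool_pos'])).round(1))
E
python3 - <<'E'
from jaw import *
s=sense()
jaw((263.3,241),(328,241),34,s)
im=cv2.imread('pics/w13.png');save(im[:,:,::-1],'pics/w13c.png',(230,190,370,280),5.5)
E
```

```text
centre [ 511.3 -130.9   34. ] hole dist 40.2 yaw 5.7 tool [-16.8  -7.1  44.8]
```

View pics/w13c.png

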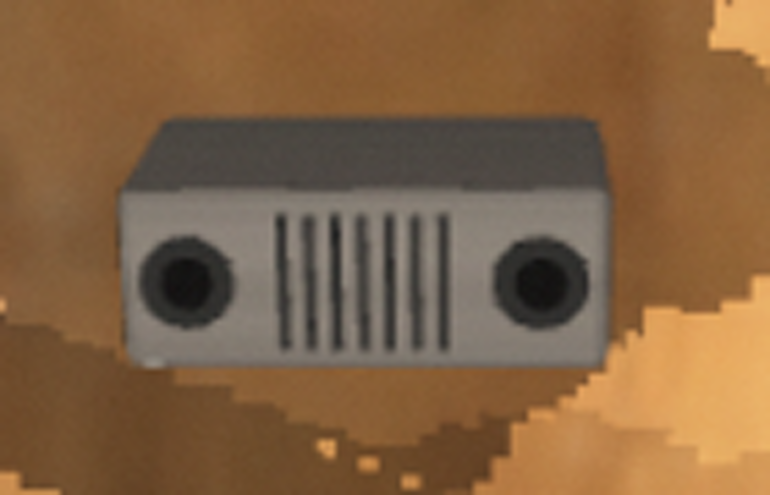

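```bash
python3 -m pendant '[[[-0.3,-0.1,0.2,0],[-0.3,-0.15,0.4,0],[-0.2,-0.1,0.6,0],[0,0,0.6,0],[0,0,0.6,0],[0,0,0.5,0],[0,0,0.3,0],[0,0,0.1,0],[0,0,0,0],[0,0,0,0]]]' 1 70;python3 - <<'E'
from h import *
s=sense();im=snapshot('wrist');print(s['time'],s['tool_pos'],s['tcp_rot'],s['finger_gap'])
save(im,'pics/w14.png',(190,220,450,400),3)
E
```

```text
time: 21.78
tool_pos: [508.5, -130.2, 6.5]
tcp_rot: [178.8, -0.1, 6.3]
ft_force: [-0.6, 0.1, -0.4]
finger_gap: 85.4
21.7833 [ 508.46150507 -130.17954717    6.49567811] [ 1.78810239e+02 -1.16582019e-01  6.31265688e+00] 85.38026809773478
```

View pics/w14.png

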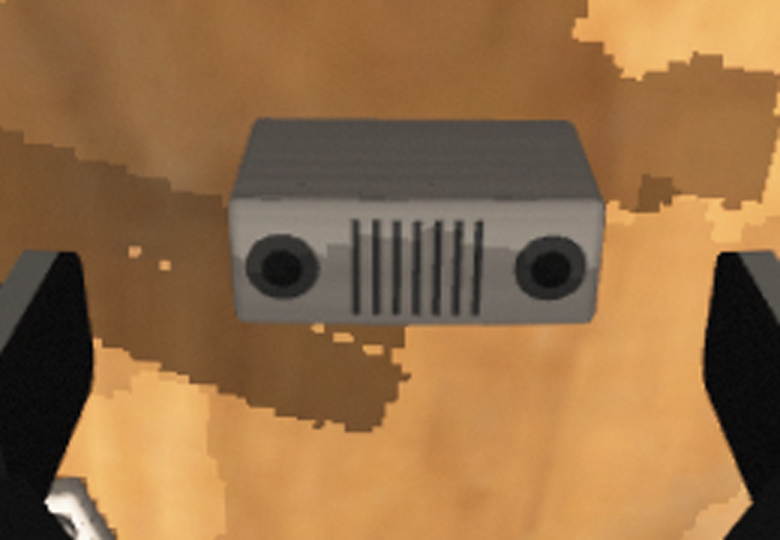

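```bash
python3 - <<'E'
from jaw import *
s=sense()
jaw((190+282/3-.3,220+267/3-.3),(190+551/3-.3,220+268/3-.3),34,s)
E
```

```text
centre [ 511.1 -130.8   34. ] hole dist 40.0 yaw 5.8 tool [  2.5   1.4 -27.3]
```

```bash
python3 -m pendant '[[[0.06,0.05,0.2,0.1],[0,0,0.4,0],[0,0,0.4,0],[0,0,0.3,0],[0,0,0.2,0],[0,0,0.1,0],[0,0,0,0],[0,0,0,0],[0,0,0,0],[0,0,0,0]]]' 1 70;python3 - <<'E'
from h import *
s=sense();im=snapshot('wrist');print(s['time'],s['tool_pos'],s['tcp_rot'],s['finger_gap'])
save(im,'pics/w15.png',(190,240,450,420),3)
E
```

```text
time: 22.67
tool_pos: [511.9, -132.5, -27.2]
tcp_rot: [178.7, -0.3, 5.8]
ft_force: [0.4, 0.2, -0.2]
finger_gap: 85.3
22.6667 [ 511.89962434 -132.48049749  -27.1879297 ] [178.73288468  -0.29403965   5.81060277] 85.31968295443103
```

View pics/w15.png

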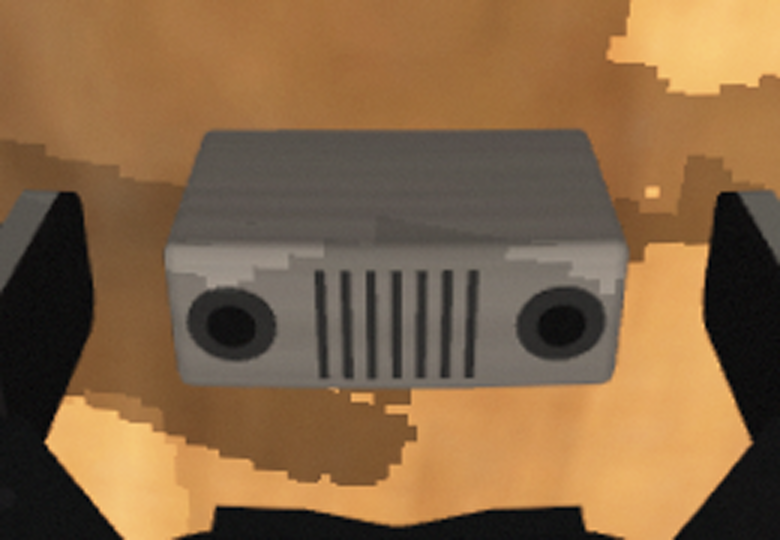

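```bash
python3 - <<'E'
from jaw import *
s=sense()
jaw((190+232/3-.3,240+324/3-.3),(190+561/3-.3,240+324/3-.3),34,s)
E
python3 -m pendant '[[[0,0.08,0.2,0],[0,0,0.1,0],[0,0,0,0],[0,0,0,0],[0,0,0,0],[0,0,0,0],[0,0,0,0],[0,0,0,0],[0,0,0,0],[0,0,0,0]]]' 1 70
```

```text
centre [ 511.1 -130.7   34. ] hole dist 39.8 yaw 5.5 tool [ -0.5  -0.5 -61.1]
time: 23.55
tool_pos: [513.1, -134.7, -32.6]
tcp_rot: [178.7, -0.4, 5.8]
ft_force: [0.3, 0.2, -0.2]
finger_gap: 85.6
```

```bash
python3 -m pendant '[[[-0.05,-0.1,0,0],[-0.03,-0.03,0,0],[0,0,0,0],[0,0,0,0],[0,0,0,0],[0,0,0,0],[0,0,0,0],[0,0,0,0],[0,0,0,0],[0,0,0,0]]]';python3 - <<'E'
from h import *
s=sense();im=snapshot('wrist');print(s['time'],s['tool_pos'],s['tcp_rot'],s['finger_gap'])
save(im,'pics/w16.png',(190,240,450,420),3)
E
```

```text
time: 24.38
tool_pos: [511.1, -132.0, -32.6]
tcp_rot: [178.7, -0.4, 5.8]
ft_force: [-0.8, -0.2, -0.7]
finger_gap: 85.5
24.3833 [ 511.12180588 -132.00769943  -32.58621032] [178.67506553  -0.41583172   5.81477415] 85.4517274652308
```

View pics/w16.png

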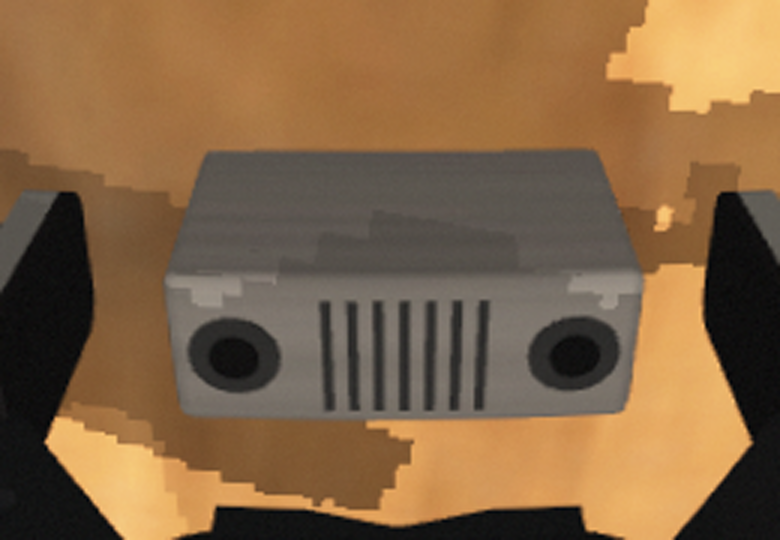

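```bash
python3 - <<'E'
from jaw import *
s=sense()
jaw((190+233/3-.3,240+355/3-.3),(190+575/3-.3,240+354/3-.3),34,s)
E
python3 -m pendant '[[[0,0,0,0],[0,0,0,0],[0,0,0,0],[0,0,0,0],[0,0,0,0],[0,0,0,0],[0,0,0,0],[0,0,0,0],[0,0,0,0],[0,0,0,0]]]' -1 70
```

```text
centre [ 511.  -130.6   34. ] hole dist 40.1 yaw 5.5 tool [  0.4   0.1 -66.6]
time: 25.27
tool_pos: [511.4, -132.1, -32.2]
tcp_rot: [178.7, -0.4, 5.8]
ft_force: [-0.7, 0.0, 0.7]
finger_gap: 55.2
```

```bash
python3 -m pendant '[[[0,0,-0.2,0],[0,0,-0.4,0],[0,0,-0.6,0],[0,0,-0.7,0],[0,0,-0.7,0],[0,0,-0.7,0],[0,0,-0.5,-0.4],[0,0,-0.3,-0.5],[0,0,-0.1,-0.5],[0,0,0,-0.5]]]'; python3 - <<'E'
from h import *
s=sense();print(s['time'],s['tool_pos'],s['tcp_rot'],s['finger_gap'])
d=np.array([434.2,-263.9,0])-s['tool_pos'];T=R.from_euler('xyz',s['tcp_rot'],degrees=True).as_matrix()
print(T.T@d/20)
im=snapshot('wrist');save(im,'pics/w17.png')
E
```

```text
time: 26.1
tool_pos: [508.9, -129.3, 62.0]
tcp_rot: [178.7, -0.1, 14.8]
ft_force: [0.7, -0.2, -2.4]
finger_gap: 55.1
26.1 [ 508.85376388 -129.29619259   62.03337582] [ 1.78681030e+02 -1.42939462e-01  1.47917907e+01] 55.106301314158635
[-5.33497444  5.48160872  3.21539833]
```

View pics/w17.png

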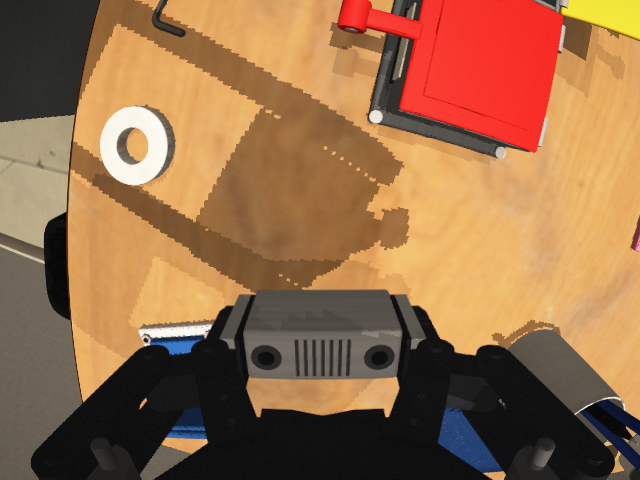

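```bash
python3 -m pendant '[[[-0.2,0.3,-0.1,-0.2],[-0.4,0.6,0,-0.3],[-0.5,0.9,0,-0.3],[-0.5,1,0,-0.3],[-0.5,1,0,-0.3],[-0.5,1,0,-0.3],[-0.5,1,0,-0.3],[-0.4,1,0,0],[-0.3,0.7,0,0],[-0.1,0.3,0,0]]]'; python3 - <<'E'
from h import *
s=sense();print(s['time'],s['tool_pos'],s['tcp_rot'],s['finger_gap'])
im=snapshot('wrist');save(im,'pics/w18.png')
E
```

```text
time: 26.98
tool_pos: [489.7, -306.5, 75.3]
tcp_rot: [178.6, -0.1, 24.3]
ft_force: [0.4, 0.1, -2.4]
finger_gap: 55.4
26.9833 [ 489.73568874 -306.53029142   75.34248026] [ 1.78576815e+02 -9.07756700e-02  2.43319037e+01] 55.378991837980124
```

View pics/w18.png

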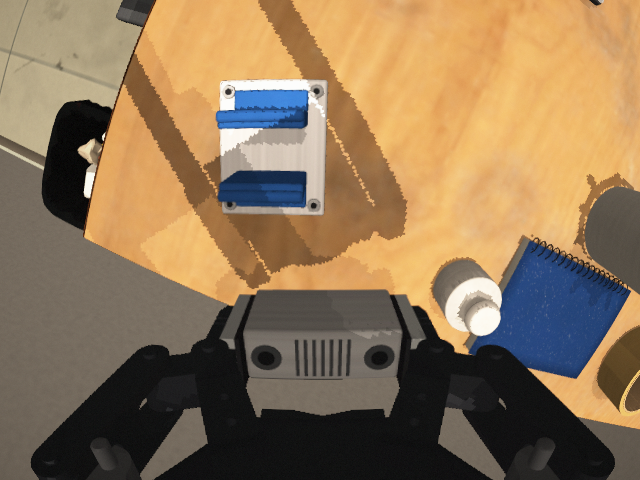

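The cradle (blue walls, white plate) is in the wrist view at (220–327, 80–215). The pink look-alike is not in this view.

```bash
python3 - <<'E'
from h import *
im=cv2.imread('pics/w18.png');save(im[:,:,::-1],'pics/w18c.png',(205,70,340,225),3.8*1)
save(im[:,:,::-1],'pics/w18c.png',(205,70,340,225),5)
E
```

```text
(no output)
```

View pics/w18c.png

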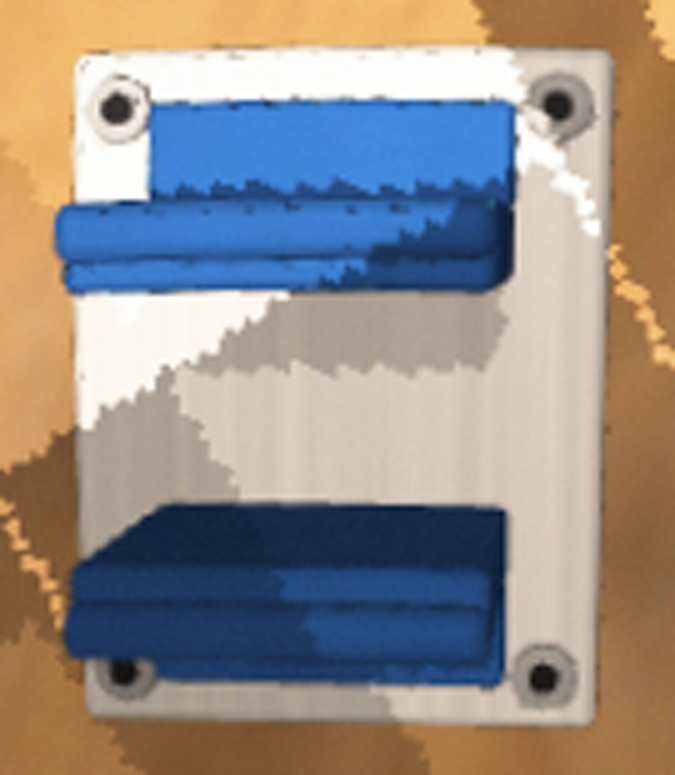

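```bash
python3 - <<'E'
from h import *
s=sense();print(s['tool_pos'],s['tcp_rot'])
f=lambda p,z:onz('wrist',(205+p[0]/5-.4,70+p[1]/5-.4),z,s)
def rep(n,c,z):
    P=np.array([f(p,z) for p in c]);print(n,P.mean(0).round(1))
    for i in range(4):
        d=P[(i+1)%4]-P[i];print('  ',np.linalg.norm(d).round(1),(np.degrees(np.arctan2(d[1],d[0]))).round(1))
rep('plate',((75,52),(612,52),(598,725),(88,718)),8)
rep('screws',((118,107),(558,106),(543,678),(123,671)),8)
rep('walltops inner',((57,258),(495,250),(490,607),(70,603)),59)
rep('walltops outer',((57,205),(512,203),(492,660),(68,657)),59)
E
```

```text
[ 489.97480366 -306.9593897    75.4823599 ] [ 1.78540202e+02 -9.87172045e-02  2.43130092e+01]
plate [ 435.1 -264.     8. ]
   68.8 22.1
   88.1 -66.9
   69.4 -157.0
   89.2 112.8
screws [ 434.6 -264.7    8. ]
   56.4 22.3
   74.7 -67.4
   56.7 -157.3
   75.1 112.3
walltops inner [ 435.1 -263.6   59. ]
   44.9 23.2
   36.6 -67.1
   44.5 -157.2
   36.3 113.5
walltops outer [ 435.6 -263.8   59. ]
   46.4 22.3
   47.0 -68.7
   45.3 -156.9
   47.6 112.7
```

```bash
cat > goal.py <<'E'
from h import *
def goal(c=(435.0,-264.0),yaw=22.6,off=(0,0.1,-49.)):
    s=sense();T=R.from_euler('xyz',s['tcp_rot'],degrees=True).as_matrix()
    j=s['tool_pos']+T@np.array(off);b=j[2]-17
    L=T.T@(np.array([c[0],c[1],j[2]])-j)
    Y=np.radians(yaw);e=np.array([c[0],c[1]])-j[:2]
    print('t',s['time'],'jaw centre',j.round(1),'bottom',b.round(1),'tool-units',(L/20).round(2),'turn units',(np.radians(s['tcp_rot'][2]-yaw)/.08).round(2),'along/across err mm',(e@[np.cos(Y),np.sin(Y)]).round(1),(e@[-np.sin(Y),np.cos(Y)]).round(1),'rot',s['tcp_rot'].round(1),'gap',s['finger_gap'].round(1),'f',s['ft_force'].round(1))
if __name__=='__main__': goal()
E
python3 goal.py; python3 - <<'E'
from jaw import *
s=sense()
jaw((266,357),(379,357),s['tool_pos'][2]+66.2,s)
im=cv2.imread('pics/w18.png');save(im[:,:,::-1],'pics/w18d.png',(230,280,420,385),4)
E
```

```text
centre [ 489.  -305.5  141.7] hole dist 39.8 yaw 24.1 tool [ -0.2  -0.  -66.2]Traceback (most recent call last):
  File "goal.py", line 8, in <module>
    if __name__=='__main__': goal()
                             ~~~~^^
  File "goal.py", line 7, in goal
    print('t',s['time'],'jaw centre',j.round(1),'bottom',b.round(1),'tool-units',(L/20).round(2),'turn units',(np.radians(s['tcp_rot'][2]-yaw)/.08).round(2),'along/across err mm',(e@[np.cos(Y),np.sin(Y)]).round(1),(e@[-np.sin(Y),np.cos(Y)]).round(1),'rot',s['tcp_rot'].round(1),'gap',s['finger_gap'].round(1),'f',s['ft_force'].round(1))
                                                                                                                                                                                                                                                                                            ^^^^^^^^^^^^^^^^^^^^^
AttributeError: 'float' object has no attribute 'round'
```

View pics/w18d.png

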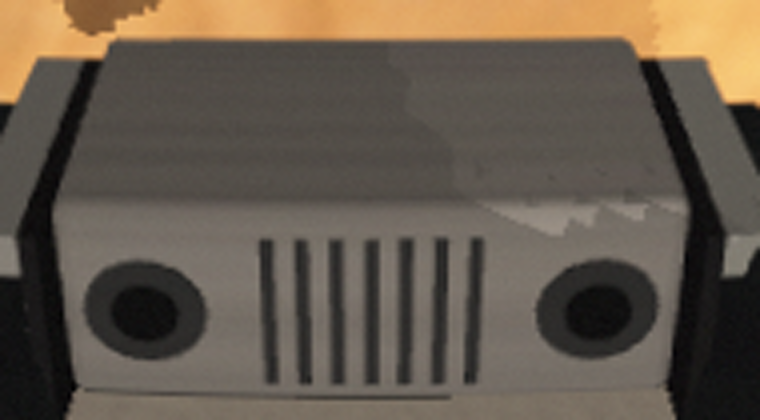

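```bash
sed -i "s/s\['finger_gap'\].round(1)/round(float(s['finger_gap']),1)/; s/off=(0,0.1,-49.)/off=(-0.1,0,-49.)/" goal.py; python3 goal.py
```

```text
t 27.0333 jaw centre [ 489.3 -305.9  124.5] bottom 107.5 tool-units [-1.61 -3.03 -0.08] turn units 0.37 along/across err mm -34.0 59.5 rot [ 1.785e+02 -1.000e-01  2.430e+01] gap 55.5 f [-1.5 -0.6 -2.1]
```

```bash
python3 -m pendant '[[[-0.2,-0.3,0.1,0.2],[-0.3,-0.5,0.1,0.15],[-0.3,-0.6,0.2,0],[-0.3,-0.6,0.3,0],[-0.2,-0.4,0.3,0],[-0.1,-0.2,0.2,0],[0,0,0.1,0],[0,0,0,0],[0,0,0,0],[0,0,0,0]]]'; python3 goal.py
```

```text
time: 27.87
tool_pos: [441.0, -259.2, 45.6]
tcp_rot: [178.9, -0.1, 22.4]
ft_force: [-0.5, -0.1, -3.6]
finger_gap: 54.8
t 27.8667 jaw centre [ 440.4 -258.4   94.6] bottom 77.6 tool-units [-0.36  0.16  0.  ] turn units -0.04 along/across err mm -7.2 -3.1 rot [ 1.789e+02 -1.000e-01  2.240e+01] gap 54.8 f [-0.5 -0.1 -3.6]
```

```bash
python3 -m pendant '[[[-0.15,0.08,0,0],[-0.12,0.06,0,0],[0,0,0,0],[0,0,0,0],[0,0,0,0],[0,0,0,0],[0,0,0,0],[0,0,0,0],[0,0,0,0],[0,0,0,0]]]'; python3 goal.py;  python3 - <<'E'
from h import *
s=sense()
save(snapshot('scene'),'pics/s19.png',(250,320,370,420),6)
im=snapshot('wrist');save(im,'pics/w19.png')
E
```

```text
time: 28.7
tool_pos: [438.5, -266.4, 47.3]
tcp_rot: [178.7, -0.2, 22.3]
ft_force: [-0.1, -0.3, -3.7]
finger_gap: 55.1
t 28.7 jaw centre [ 437.8 -265.5   96.3] bottom 79.3 tool-units [-0.1  -0.12 -0.  ] turn units -0.06 along/across err mm -2.0 2.5 rot [178.7  -0.2  22.3] gap 55.1 f [-0.1 -0.3 -3.7]
```

View pics/s19.png

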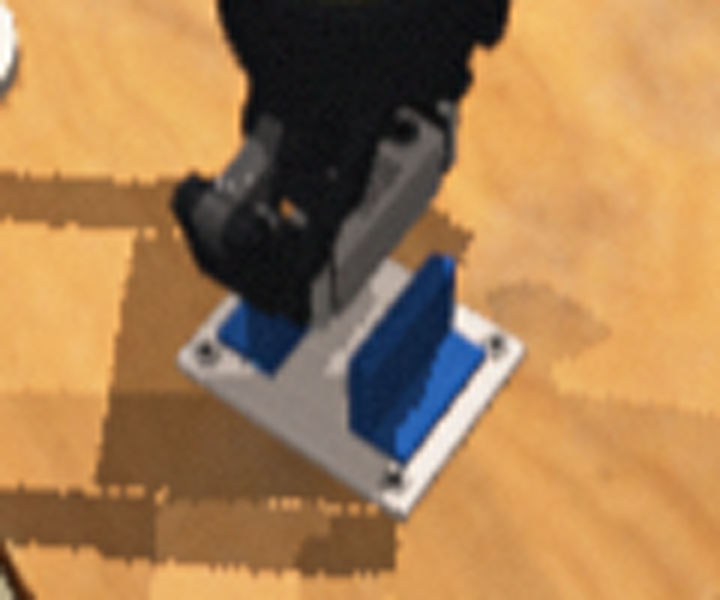

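View pics/w19.png

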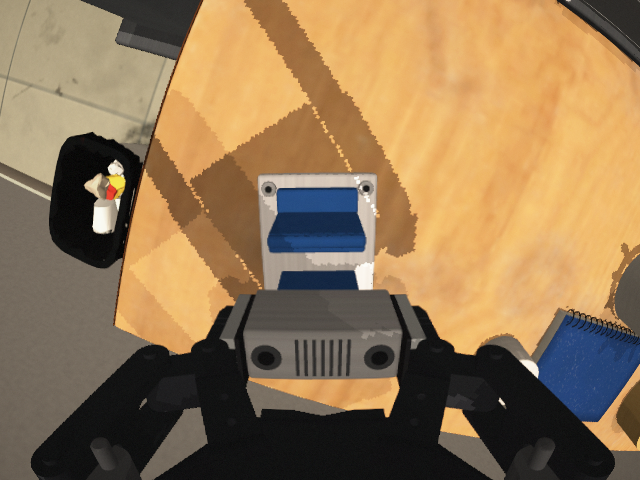

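```bash
python3 -m pendant '[[[-0.1,-0.1,0.1,0],[0,0,0.2,0],[0,0,0.2,0],[0,0,0.1,0],[0,0,0.05,0],[0,0,0,0],[0,0,0,0],[0,0,0,0],[0,0,0,0],[0,0,0,0]]]'; python3 goal.py
```

```text
time: 29.63
tool_pos: [435.4, -265.1, 32.2]
tcp_rot: [178.8, -0.2, 22.3]
ft_force: [-0.4, -0.1, -2.9]
finger_gap: 55.5
t 29.6333 jaw centre [ 434.8 -264.2   81.2] bottom 64.2 tool-units [ 0.02 -0.   -0.  ] turn units -0.06 along/across err mm 0.3 0.1 rot [178.8  -0.2  22.3] gap 55.5 f [-0.4 -0.1 -2.9]
```

```bash
python3 -m pendant '[[[0,0,0.15,0],[0,0,0.25,0],[0,0,0.25,0],[0,0,0.2,0],[0,0,0.1,0],[0,0,0.05,0],[0,0,0,0],[0,0,0,0],[0,0,0,0],[0,0,0,0]]]'; python3 goal.py
```

```text
time: 30.47
tool_pos: [435.5, -265.3, 9.7]
tcp_rot: [178.8, -0.2, 22.3]
ft_force: [-0.7, -0.2, -3.5]
finger_gap: 55.0
t 30.4667 jaw centre [ 434.9 -264.5   58.7] bottom 41.7 tool-units [ 0.01 -0.02 -0.  ] turn units -0.06 along/across err mm 0.3 0.4 rot [178.8  -0.2  22.3] gap 55.0 f [-0.7 -0.2 -3.5]
```

```bash
python3 -m pendant '[[[0,0,0.15,0],[0,0,0.25,0],[0,0,0.25,0],[0,0,0.25,0],[0,0,0.2,0],[0,0,0.1,0],[0,0,0.05,0],[0,0,0,0],[0,0,0,0],[0,0,0,0]]]'; python3 goal.py;  python3 - <<'E'
from h import *
save(snapshot('scene'),'pics/s20.png',(250,320,370,420),6)
E
```

```text
time: 31.3
tool_pos: [435.7, -265.8, -18.2]
tcp_rot: [178.8, -0.2, 22.3]
ft_force: [0.0, 0.5, -2.9]
finger_gap: 55.0
t 31.3 jaw centre [ 435.1 -264.9   30.8] bottom 13.8 tool-units [ 0.01 -0.05 -0.  ] turn units -0.06 along/across err mm 0.3 0.9 rot [178.8  -0.2  22.3] gap 55.0 f [ 0.   0.5 -2.9]
```

View pics/s20.png

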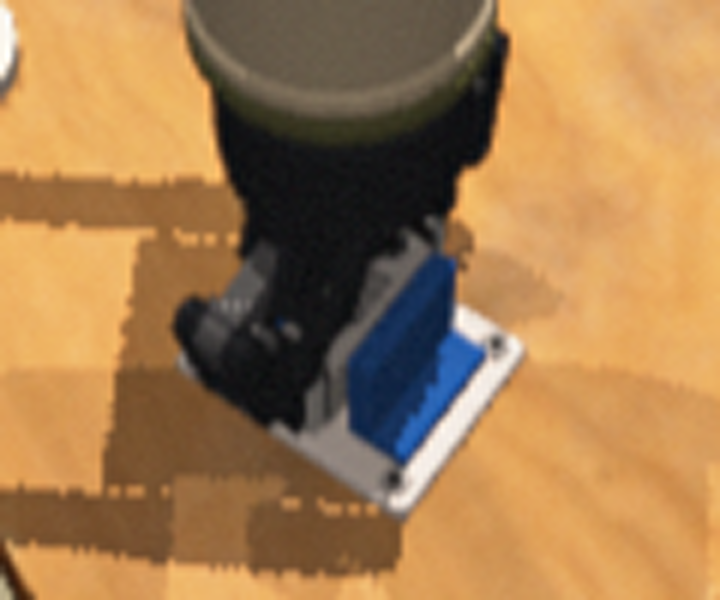

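```bash
python3 -m pendant '[[[0,-0.03,0.1,0],[0,0,0.08,0],[0,0,0.06,0],[0,0,0.03,0],[0,0,0,0],[0,0,0,0],[0,0,0,0],[0,0,0,0],[0,0,0,0],[0,0,0,0]]]'; python3 goal.py
```

```text
time: 32.18
tool_pos: [436.3, -265.8, -23.2]
tcp_rot: [178.7, -0.2, 22.3]
ft_force: [0.1, -0.6, -4.2]
finger_gap: 55.4
t 32.1833 jaw centre [ 435.6 -264.9   25.8] bottom 8.8 tool-units [-0.01 -0.05 -0.  ] turn units -0.06 along/across err mm -0.2 1.1 rot [178.7  -0.2  22.3] gap 55.4 f [ 0.1 -0.6 -4.2]
```

```bash
python3 -m pendant '[[[0,-0.05,0.04,0],[0,0,0.04,0],[0,0,0.03,0],[0,0,0,0],[0,0,0,0],[0,0,0,0],[0,0,0,0],[0,0,0,0],[0,0,0,0],[0,0,0,0]]]'; python3 goal.py
```

```text
time: 33.02
tool_pos: [436.2, -264.9, -24.2]
tcp_rot: [178.7, -0.2, 22.4]
ft_force: [0.4, 0.9, -2.0]
finger_gap: 54.8
t 33.0167 jaw centre [ 435.5 -264.    24.8] bottom 7.8 tool-units [-0.02 -0.01 -0.  ] turn units -0.05 along/across err mm -0.4 0.2 rot [178.7  -0.2  22.4] gap 54.8 f [ 0.4  0.9 -2. ]
```

Nearly in contact. I'll press lightly to confirm the jaw is home.

```bash
python3 -m pendant '[[[0,0,0.05,0],[0,0,0.05,0],[0,0,0.04,0],[0,0,0,0],[0,0,0,0],[0,0,0,0],[0,0,0,0],[0,0,0,0],[0,0,0,0],[0,0,0,0]]]'; python3 goal.py
```

```text
time: 33.85
tool_pos: [436.4, -265.1, -24.2]
tcp_rot: [178.7, -0.2, 22.4]
ft_force: [-0.7, 0.5, -1.1]
finger_gap: 55.1
t 33.85 jaw centre [ 435.7 -264.3   24.8] bottom 7.8 tool-units [-0.03 -0.03 -0.  ] turn units -0.05 along/across err mm -0.6 0.5 rot [178.7  -0.2  22.4] gap 55.1 f [-0.7  0.5 -1.1]
```

```bash
python3 -m pendant '[[[-0.03,0,0.08,0],[0,0,0.06,0],[0,0,0.06,0],[0,0,0,0],[0,0,0,0],[0,0,0,0],[0,0,0,0],[0,0,0,0],[0,0,0,0],[0,0,0,0]]]'; python3 goal.py
```

```text
time: 34.68
tool_pos: [436.6, -265.3, -24.2]
tcp_rot: [178.8, -0.2, 22.4]
ft_force: [-0.2, 0.6, 0.9]
finger_gap: 55.1
t 34.6833 jaw centre [ 436.  -264.4   24.8] bottom 7.8 tool-units [-0.04 -0.04 -0.  ] turn units -0.05 along/across err mm -0.7 0.8 rot [178.8  -0.2  22.4] gap 55.1 f [-0.2  0.6  0.9]
```

```bash
python3 -m pendant '[[[0,0,0,0],[0,0,0,0],[0,0,0,0],[0,0,0,0],[0,0,0,0],[0,0,0,0],[0,0,0,0],[0,0,0,0],[0,0,0,0],[0,0,0,0]]]' 0.75; python3 goal.py;  python3 - <<'E'
from h import *
im=snapshot('wrist');save(im,'pics/w21.png',(190,220,450,420),3)
E
```

```text
time: 35.52
tool_pos: [437.9, -266.3, -23.4]
tcp_rot: [178.7, -0.3, 22.4]
ft_force: [-0.4, -0.0, 0.1]
finger_gap: 74.5
t 35.5167 jaw centre [ 437.1 -265.4   25.6] bottom 8.6 tool-units [-0.07 -0.1  -0.  ] turn units -0.05 along/across err mm -1.4 2.1 rot [178.7  -0.3  22.4] gap 74.5 f [-0.4 -0.   0.1]
```

View pics/w21.png

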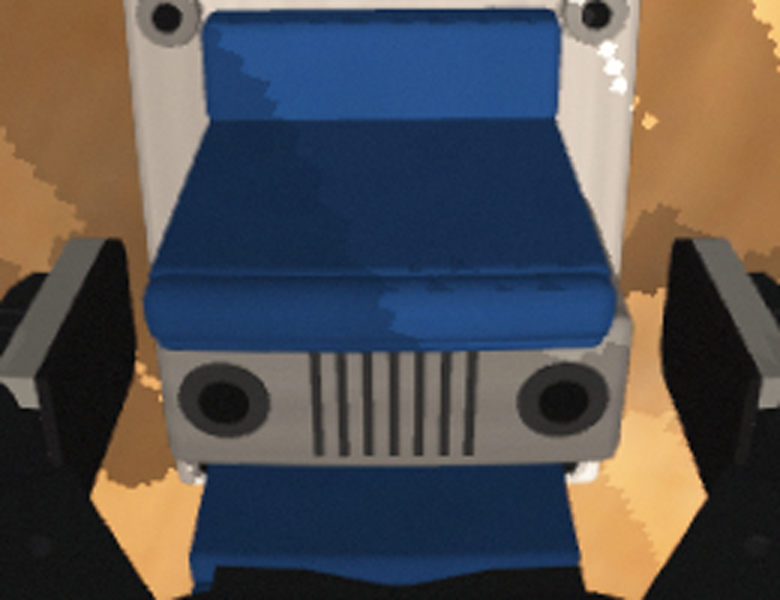

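```bash
python3 -m pendant '[[[0,0,-0.3,0],[0,0,-0.5,0],[0,0,-0.7,0],[0,0,-0.8,0],[0,0,-0.8,0],[0,0,-0.6,0],[0,0.3,-0.3,0],[0,0.6,-0.1,0],[0,0.6,0,0],[0,0.3,0,0]]]'; python3 - <<'E'
from h import *
s=sense();im=snapshot('wrist');save(im,'pics/w22.png');print(s['tool_pos'],s['tcp_rot'])
save(im,'pics/w22c.png',(230,110,390,260),5)
save(snapshot('scene'),'pics/s22.png')
E
```

```text
time: 36.4
tool_pos: [451.5, -299.1, 70.3]
tcp_rot: [178.5, -0.4, 22.5]
ft_force: [-0.5, 0.3, 0.7]
finger_gap: 74.5
[ 451.52091542 -299.12675419   70.25299539] [178.48964137  -0.40081138  22.46931864]
```

View pics/w22.png

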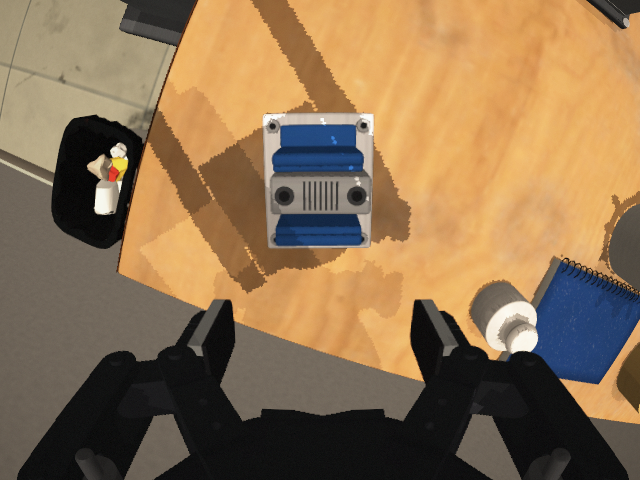

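View pics/w22c.png

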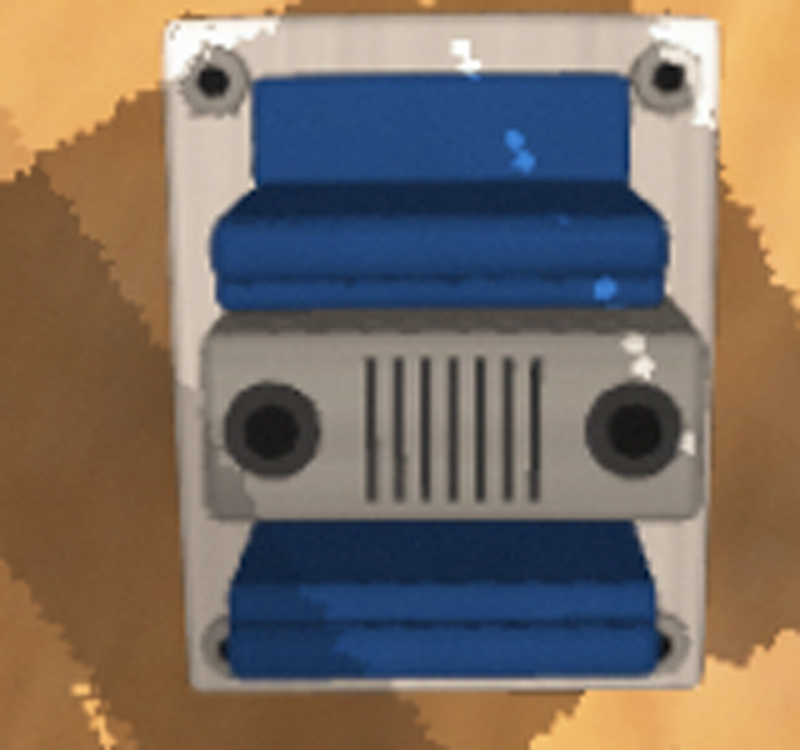

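View pics/s22.png

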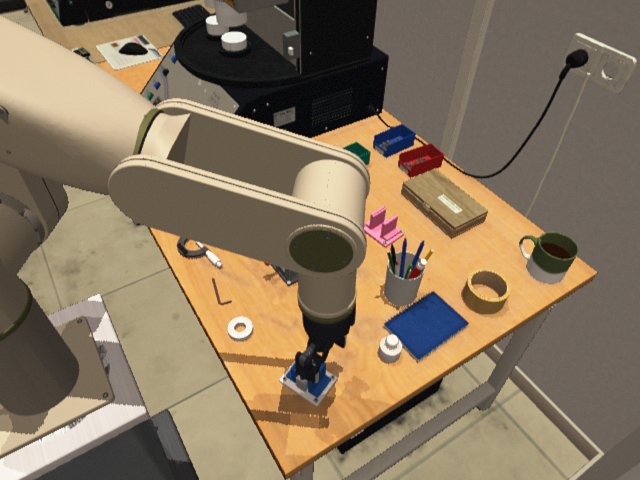

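Measuring the seated jaw against the cradle in this same picture.

```bash
python3 - <<'E'
from h import *
s=sense()
f=lambda p,z:onz('wrist',(230+p[0]/5-.4,110+p[1]/5-.4),z,s)
h=np.array([f(p,42) for p in((270,430),(633,431))])
pl=np.array([f(p,8) for p in((163,20),(718,20),(704,688),(192,688))])
# wall lateral edges at top z=59 ; ends
w=np.array([f(p,59) for p in((213,245),(667,245),(657,650),(230,650))])
w2=np.array([f(p,59) for p in((215,278),(665,278),(655,625),(230,625))])
foot=np.array([f(p,13) for p in((252,76),(630,76))])
Y=np.radians(22.6);a=np.array([np.cos(Y),np.sin(Y)]);b=np.array([-np.sin(Y),np.cos(Y)])
yaw=lambda d:np.degrees(np.arctan2(d[1],d[0])).round(1)
print('jaw',h.mean(0),yaw(h[1]-h[0]),'plate',pl.mean(0),yaw(pl[1]-pl[0]),yaw(pl[2]-pl[3]),'walls',w.mean(0),w2.mean(0))
for n,c in(('plate',pl),('walls',w),('walls inner',w2)):
    e=(h.mean(0)-c.mean(0))[:2];print(n,'along',e@a,'across',e@b)
je=np.array([f(p,42) for p in((203,430),(703,430))]);print('jaw by ends',je.mean(0), np.linalg.norm(je[1]-je[0]))
E
```

```text
jaw [ 435.39181015 -263.79524075   42.        ] 22.1 plate [ 434.06597876 -262.9643061     8.        ] 22.2 22.2 walls [ 433.89200138 -262.8024319    59.        ] [ 433.95052542 -263.07968218   59.        ]
plate along 0.9046967838875051 across -1.2766381603966268
walls along 1.0031069843205693 across -1.492940776049657
walls inner along 1.055622976395751 across -1.214489962165296
jaw by ends [ 435.49902138 -263.61543325   42.        ] 54.97580620763199
```

```bash
python3 -m pendant '[[[0.1,-0.3,-0.3,0],[0.2,-0.6,-0.6,0],[0.2,-0.8,-0.8,0],[0.2,-0.9,-0.9,0],[0.2,-0.9,-0.9,0],[0.2,-0.9,-0.9,0],[0.2,-0.9,-0.5,0],[0.1,-0.8,0,0],[0,-0.4,0,0],[0,0,0,0]]]' ; python3 - <<'E'
from h import *
s=sense();print(s['time'],s['tool_pos'])
im=snapshot('top');save(im,'pics/t23.png',(150,40,450,370),2.2)
a=cv2.imread('pics/top0.png')
save(snapshot('scene'),'pics/s23.png',(170,160,450,410),2.4)
E
```

```text
time: 37.33
tool_pos: [418.8, -151.8, 166.9]
tcp_rot: [179.2, -0.1, 22.4]
ft_force: [0.6, 0.9, 0.1]
finger_gap: 74.9
37.3333 [ 418.82104547 -151.78446562  166.92124444]
```

View pics/t23.png

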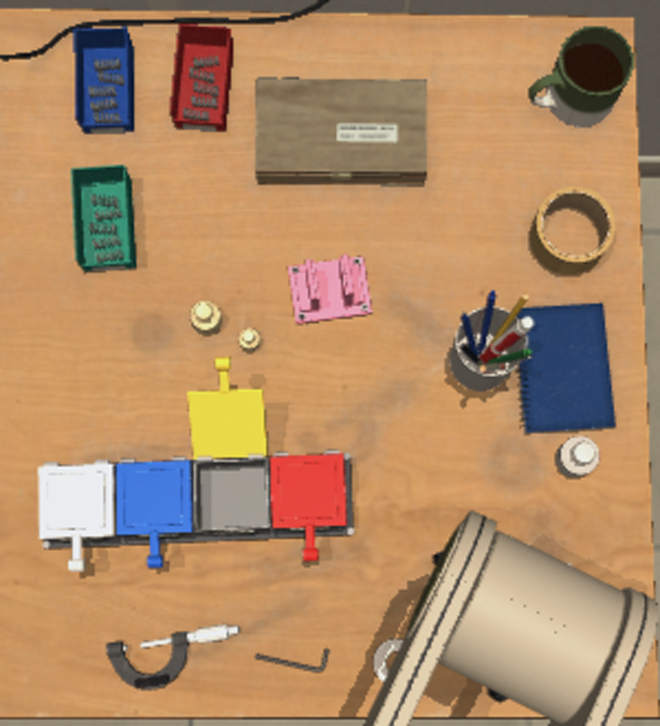

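View pics/s23.png

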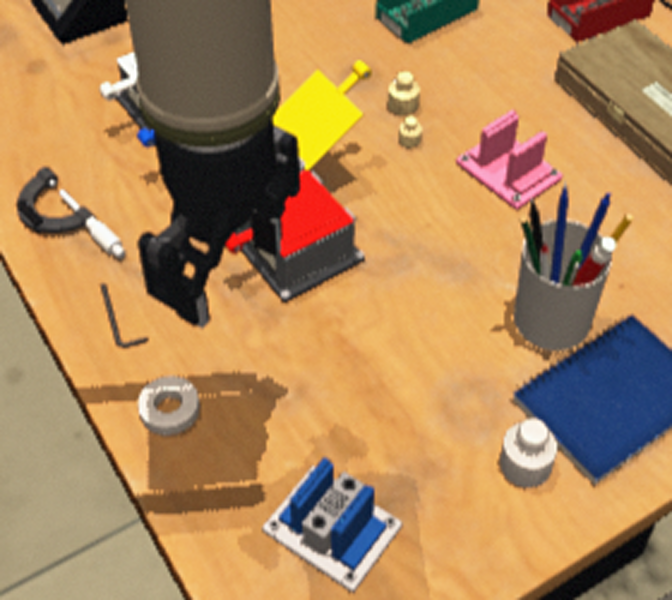

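The top and scene views show the jaw in the blue cradle with its grooves up, the yellow lid open, and the white, blue and red lids shut. The bystanders are where they were and the gripper is clear.

```bash
python3 -c "
from bench import *
print(sense()['qd'].round(1));print(hand_in())"
```

```text
[-1.2  1.4 -0.7 -0.2 -0.4 -0.3]
the job is handed in; nothing more can be done
None
```

The job is handed in at about 37 s of the 72 s allowed. The steel jaw sits in the blue-walled cradle, grooved top up. I swung the yellow lid open by its knob and lifted the jaw by its long sides. I then set it on clear table, took it again by its ends and lowered it into the channel.

**Last checks:**
- **Home:** the jaw met resistance at the expected height, 8 mm above where it had touched the table. It stayed there under light presses, the last reading about 1 N up where the hanging jaw had read about 3 N down.
- **Centring:** by the wrist camera the jaw is about 1 mm too far along the channel and about 1.3 mm off the middle across it, with yaw within about 0.5° of the channel's. I judged this acceptable and did not nudge it.
- **Surroundings:** the yellow lid rests open, the other three are shut, and the bystanders look unmoved. The arm hid the ring gauge partly and the cradle wholly in the last top view. Both are clear in the last scene view.

**What failed or disagreed:**
- **First knob grip:** it closed on nothing, because the fingertips are about 35 mm short of the reported TCP. The cameras showed this and I allowed for it from then on.
- **Tool tilt:** the tool tilted by up to about 2° during the moves. The jaw was set down on the table with about that tilt and stood flat afterwards.

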